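Fan out the spice canisters in the caddy

TASK

Lift the lid off the spice caddy by its knob and lay it flat, knob up, in the middle of the grey drying mat; then push the still empty caddy square and flush into the corner of the bamboo fence. Then stand each of the small red, yellow, blue and green canisters that are there upright in the middle of the ring of its own colour, turned so that its black spout points at that ring's coloured mark on the caddy's rim, with the caddy still snug in the corner. Leave the dishes and the tall grey canister alone.

Things in the scene. Friction and masses are not known exactly. Their poses are not given: they have to be found in the camera images.
- fence: Fixed L-shaped bamboo fence on the plank, rails 18 mm high and 18 mm thick. Origin: the inner corner, on the plank. The back rail runs 250 mm from the corner along its -y (its inner face is the plane x = 0), the left rail 190 mm along its -x (inner face y = 0). The caddy belongs in x < 0, y < 0.
- mat: Grey drying mat, fixed, 200 x 200 mm, 4 mm thick; origin at the centre of its underside.
- caddy: Loose shallow bamboo spice caddy (tray), 180 x 180 mm, 16 mm high, floor 5 mm, walls 6 mm thick, about 0.45 kg; origin at the centre of its underside. Its +x side (back) goes against the back rail and its +y end against the left rail. It starts 35 to 90 mm out of the corner, up to 0.25 rad askew, with the lid lying on it. It slides on the plank when pushed (a few N).
- caddy_back_left (a point): Caddy's outer corner at +x, +y, 8 mm above its underside.
- caddy_back_right (a point): Caddy's outer corner at +x, -y, 8 mm above its underside.
- caddy_front_left (a point): Caddy's outer corner at -x, +y, 8 mm above its underside.
- lid_knob (a point): Grip point of the dark oblong wooden knob on the loose white caddy lid: 20 mm thick along its x, 40 mm along its y, 38 mm tall, standing at the middle of the lid; the point is 13 mm below the knob's top, 25 mm above the lid's panel and 34 mm above the lid's underside. The lid's panel is 176 x 176 mm, 5 mm thick, resting on the caddy's walls; a 4 mm deep lip under it sits inside the walls with 4 mm play, so lift it straight up. About 0.25 kg.
- bay_red: The red bay in the caddy (front left, -x +y; bays lie in a square, 84 mm apart): a red painted ring 62 mm across on the caddy's floor, with a red stripe leading to a red mark on the nearest rim. Origin: ring centre on the caddy floor (5 mm above the caddy's underside). Its +x axis points from the ring's centre to the mark; z is up.
- can_red_mid (a point): Middle (on the axis, 30 mm above the base) of the red spice canister, a loose upright cylinder 50 mm across, 60 mm tall with a weighted foot, white lid with a black spout wedge on top (7 mm high, from the centre to the edge) and a grey push button opposite. Its +x axis points from the axis towards the spout; z is up. About 0.15 kg. It may be absent in some starts.
- can_red_spout (a point): Outer tip of the black spout on the red canister, 24 mm from its axis, 63 mm above its base.
- bay_yellow: The yellow bay in the caddy (front right, -x -y; bays lie in a square, 84 mm apart): a yellow painted ring 62 mm across on the caddy's floor, with a yellow stripe leading to a yellow mark on the nearest rim. Origin: ring centre on the caddy floor (5 mm above the caddy's underside). Its +x axis points from the ring's centre to the mark; z is up.
- can_yellow_mid (a point): Middle (on the axis, 30 mm above the base) of the yellow spice canister, a loose upright cylinder 50 mm across, 60 mm tall with a weighted foot, white lid with a black spout wedge on top (7 mm high, from the centre to the edge) and a grey push button opposite. Its +x axis points from the axis towards the spout; z is up. About 0.15 kg. It may be absent in some starts.
- can_yellow_spout (a point): Outer tip of the black spout on the yellow canister, 24 mm from its axis, 63 mm above its base.
- bay_blue: The blue bay in the caddy (back left, +x +y; bays lie in a square, 84 mm apart): a blue painted ring 62 mm across on the caddy's floor, with a blue stripe leading to a blue mark on the nearest rim. Origin: ring centre on the caddy floor (5 mm above the caddy's underside). Its +x axis points from the ring's centre to the mark; z is up.
- can_blue_mid (a point): Middle (on the axis, 30 mm above the base) of the blue spice canister, a loose upright cylinder 50 mm across, 60 mm tall with a weighted foot, white lid with a black spout wedge on top (7 mm high, from the centre to the edge) and a grey push button opposite. Its +x axis points from the axis towards the spout; z is up. About 0.15 kg. It may be absent in some starts.
- can_blue_spout (a point): Outer tip of the black spout on the blue canister, 24 mm from its axis, 63 mm above its base.
- bay_green: The green bay in the caddy (back right, +x -y; bays lie in a square, 84 mm apart): a green painted ring 62 mm across on the caddy's floor, with a green stripe leading to a green mark on the nearest rim. Origin: ring centre on the caddy floor (5 mm above the caddy's underside). Its +x axis points from the ring's centre to the mark; z is up.
- can_green_mid (a point): Middle (on the axis, 30 mm above the base) of the green spice canister, a loose upright cylinder 50 mm across, 60 mm tall with a weighted foot, white lid with a black spout wedge on top (7 mm high, from the centre to the edge) and a grey push button opposite. Its +x axis points from the axis towards the spout; z is up. About 0.15 kg. It may be absent in some starts.
- can_green_spout (a point): Outer tip of the black spout on the green canister, 24 mm from its axis, 63 mm above its base.
- lid: The lid; origin at the centre of its underside (under the lip), 34 mm below the knob's grip point.
- tall_canister: Closed tall grey canister with a white press-button lid, 66 mm across, 103 mm tall; a bystander to leave alone. Origin at its underside.
- tumbler: Glass tumbler, 72 mm across, 110 mm tall; a bystander to leave alone. Origin at its underside.
- bowl: Orange plastic rice bowl, 100 mm across, 50 mm tall; a bystander to leave alone. Origin at its underside.
- mug: Blue mug, 76 mm across, 90 mm tall, handle at its +y; a bystander to leave alone. Origin at its underside.
Things that resemble listed ones, but are neither listed nor needed, are in the scene too. What is shaped like the part that bears can_yellow_mid but purple is not meant. Leave any turquoise look-alike of the part that bears can_green_mid alone.

How it is judged (in metres and radians):
On the way, in this order (a step that is already met when the one before it is completed fails the run):
1. the lid lies flat on the drying mat, let go (horizontal distance between lid_knob and mat below 0.035 m and angle between lid_knob's own z axis and vertical below 0.08 rad and z of lid_knob in the frame of mat between 0.03 and 0.043 m and contact force between the fingers and lid below 0.2 N), for 0.2 s.
2. the caddy, still empty, is square and flush in the fence corner (x of each of caddy_back_left, caddy_back_right in the frame of fence above -0.006 m and y of each of caddy_back_left, caddy_front_left in the frame of fence above -0.006 m and angle between caddy's own z axis and vertical below 0.05 rad and height (world z) of caddy below 0.005 m and not (x of can_red_mid in the frame of caddy between -0.085 and 0.085 m and y of can_red_mid in the frame of caddy between -0.085 and 0.085 m) and not (x of can_yellow_mid in the frame of caddy between -0.085 and 0.085 m and y of can_yellow_mid in the frame of caddy between -0.085 and 0.085 m) and not (x of can_blue_mid in the frame of caddy between -0.085 and 0.085 m and y of can_blue_mid in the frame of caddy between -0.085 and 0.085 m) and not (x of can_green_mid in the frame of caddy between -0.085 and 0.085 m and y of can_green_mid in the frame of caddy between -0.085 and 0.085 m)), for 0.2 s.
At the end, for the whole second after the job is handed in: Lid knob up on the mat (within 35 mm of its centre); caddy corners within 6 mm of both rails; each canister present upright on the caddy floor within 15 mm of its ring's centre, spout within 0.26 rad of its mark; all released, at rest (all of step 1 and x of each of caddy_back_left, caddy_back_right in the frame of fence above -0.006 m and y of each of caddy_back_left, caddy_front_left in the frame of fence above -0.006 m and angle between caddy's own z axis and vertical below 0.05 rad and height (world z) of caddy below 0.005 m and horizontal distance between can_red_mid and bay_red below 0.015 m and angle between the x axis of can_red_mid and the x axis of bay_red, either way round below 0.26 rad and x of can_red_spout in the frame of bay_red above 0 m and angle between each of can_red_mid, can_yellow_mid, can_blue_mid, can_green_mid's own z axis and vertical below 0.08 rad and z of can_red_mid in the frame of bay_red between 0.027 and 0.035 m and horizontal distance between can_yellow_mid and bay_yellow below 0.015 m and angle between the x axis of can_yellow_mid and the x axis of bay_yellow, either way round below 0.26 rad and x of can_yellow_spout in the frame of bay_yellow above 0 m and z of can_yellow_mid in the frame of bay_yellow between 0.027 and 0.035 m and horizontal distance between can_blue_mid and bay_blue below 0.015 m and angle between the x axis of can_blue_mid and the x axis of bay_blue, either way round below 0.26 rad and x of can_blue_spout in the frame of bay_blue above 0 m and z of can_blue_mid in the frame of bay_blue between 0.027 and 0.035 m and horizontal distance between can_green_mid and bay_green below 0.015 m and angle between the x axis of can_green_mid and the x axis of bay_green, either way round below 0.26 rad and x of can_green_spout in the frame of bay_green above 0 m and z of can_green_mid in the frame of bay_green between 0.027 and 0.035 m and linear speed of each of caddy, lid below 0.02 m/s); the robot touches nothing.
It fails at once if a bystander dish or the tall canister is moved more than 4 cm or tipped (distance of any of tall_canister, tumbler, bowl, mug from where it was at the start of the episode above 0.04 m or angle between any of tall_canister, tumbler, bowl, mug's own z axis and vertical above 0.5 rad).
Of can_red, can_yellow, can_blue, can_green only 3 to 4 are there at a start; the rules pass over those that are not, and their reading is None.
At some moment in a run one of can_red, can_yellow, can_blue, can_green may be knocked a few centimetres aside while the robot is not near it.
It also fails if it takes over 210 s, if anything falls off the work surface, if the arm or the gripper's body presses on something with over 40 N, if the wrist force passes 120 N, or if a joint passes its speed limit or range.

ROBOT

A 6-joint arm with a two-finger parallel gripper is mounted at the origin on the work surface. World frame = base frame: x ahead of the robot, y to its left, z up, the work surface at z = 0. Lengths are in mm, angles in rad, forces in N, time in s.
With the tool pointing down it reaches from about 350 to 775 mm from the base axis. Payload 7.3 kg.
Tool frame: the origin (TCP) lies on the centre line of the jaws, within the pads' length; the fingertips stand 22 mm ahead of it and the grasp point (between the pads) lies 3 mm ahead of it; z points along the fingers, y is the direction in which the jaws open and shut (so a half turn about z gives the same grasp; the last joint's range is limited). The gripper opens to 92 mm and grips with 3 to 60 N. Pads are 19 mm wide; open, the fingers measure 130 mm over their backs; the gripper's body (75 mm by 190 mm) begins 47 mm behind the grasp point.
Start: joints at [1.199, 0.342, 1.524, -0, 1.275, -0.146], TCP at [117.523, 511.694, 248.741] pointing down, gripper open.
Joint ranges: [-2.53, 2.53], [-0.77, 2.02], [0.04, 2.7], [-1, 4.14], [0.28, 2.66], [-3.11, 3.11]. Speed limits (rad/s): [2.57, 2.57, 3.14, 3.14, 3.14, 3.14].

INTERFACE

Orientations are given as [roll, pitch, yaw] about the fixed x, y, z axes, in that order (R = Rz(yaw) Ry(pitch) Rx(roll)).
In Python, from plant import bot gives the robot as it stands.
- The arm moves only by the tool play_rows, never from a script. Its argument "moves" is one flat list of numbers, 5 for each row, row after row: the closure in counts, from 0 (fully open) to 255 (shut), then the shift along the tool's x, y, z in mm, then the turn about the tool's z in degrees. A call has 1 to 8 rows; each row is the pose to reach, as a shift and turn from the pose commanded when the call began, along the tool's axes at that moment; what a row does not reach only later rows make up. A row lasts 1/12 s, in which the tool goes at most 41.7 mm and 7.16 degrees, less where a joint would pass 70% of its speed; a pose out of reach is approached as far as the arm can. A call with a gripper value outside its range is refused whole. The fingers move at their own pace and stop on an object; the grip force is fixed at half the most. Time passes only in rows, so rows that repeat a pose let the fingers close. It gives the time, the measured TCP pose, the force and the opening at its end, in the units of the state.
- bot.get_obs(): the state, without advancing time (a new reading comes with each control period).
- bot.capture(name): name is "side" or "top" or "wrist"; returns a dict with "color" (400x640x3 uint8, red, green, blue), "fx", "fy", "cx", "cy" (pixels), "k1" (the pictures are not rectified: a ray, as slopes to the right and down, at radius r is drawn at 1 + k1 r^2 times it, then the intrinsics apply), "world_to_cam" (4x4, takes a point from world to camera coordinates); the wrist camera has in their place "T_tool_cam" (4x4, takes a point from camera to tool coordinates, whose origin is the TCP and whose axes are the flange's). Camera axes: x right, y down, z forward; pixel columns grow to the right and rows downward; lengths in mm; the calibration is good to about 2 mm. A picture is of the moment at which its call begins: read the wrist's pose just before it. There is no depth.
- bot.close_job(): hands the job in, once; it reports no verdict.
The state is a dict: "time": time; "joint_positions": joint angles; "dq": joint speeds; "tau": joint torques, N m; "tool_pos": TCP position; "tcp_rot": TCP orientation; "contact_force": force on the tool from outside, world axes, zero at the start; "moment": the same for the moment, N m; "grip_width": finger opening in mm.
Only numpy, scipy, OpenCV 4.12 (cv2) and the standard library are available. Lean on these libraries where they do the work, as an engineer would, in place of code of your own. Each camera call takes 0.05 s, during which the arm holds its last target.

## Working session

There is one attempt and no reset: what is moved stays moved. The work goes in short steps, Python scripts to look and compute and a tool call to move; the robot and the scene stay as the last step left them, time stands still between calls to the robot, and variables do not carry over. Pictures are saved under pics/ and viewed, and the job is handed in when it is done.

Besides the shell and the picture viewer there is one more tool, called after "Request:" as name(argument=value, ...) on one line, values as JSON. play_rows: Moves the arm, as the interface text tells. Its arguments: {"type":"object","properties":{"moves":{"type":"array","items":{"type":"number"}}},"required":["moves"]}

```bash
mkdir -p pics; ls; python3 - <<'E'
from plant import bot
import cv2
o=bot.get_obs(); print(o)
for n in ("side","top","wrist"):
    c=bot.capture(n); cv2.imwrite(f"pics/{n}0.png",cv2.cvtColor(c["color"],cv2.COLOR_RGB2BGR))
    print(n,{k:v for k,v in c.items() if k!="color"})
E
```

```text
pics
{'time': 0.0, 'joint_positions': array([ 1.19898957e+00,  3.42717505e-01,  1.52500091e+00,  1.08569388e-05,
        1.27535610e+00, -1.45988216e-01]), 'dq': array([ 7.18325252e-04,  8.46525521e-04,  9.94003373e-04, -9.60299686e-05,
        7.62867844e-04,  2.11093298e-04]), 'tau': array([ 1.45920269e-03, -4.31238449e+01, -2.44223267e+01,  7.19418470e-02,
        5.59475936e-02, -1.66351938e-04]), 'tool_pos': array([117.38897651, 511.34461446, 248.05324731]), 'tcp_rot': array([-3.14012806e+00, -2.25839331e-04,  2.91577078e+00]), 'contact_force': array([-0.61628275,  0.06660025,  0.06743606]), 'moment': array([-0.00208878, -0.03976527, -0.02228869]), 'grip_width': 91.93891269074275}
side {'fx': 408.8769783303082, 'fy': 408.8769783303082, 'cx': 321.1306844248352, 'cy': 190.17591498330646, 'k1': -0.03129018922531477, 'world_to_cam': array([[ 9.91153290e-01, -1.31829022e-01,  1.53709092e-02,
        -5.49854406e+02],
       [-8.51981866e-02, -7.20769944e-01, -6.87918568e-01,
         2.29809336e+01],
       [ 1.01766521e-01,  6.80523178e-01, -7.25625095e-01,
         1.23209319e+03],
[... 375 characters left out ...]
6455e-01,
         5.55230361e+02],
       [ 1.68548787e-01,  3.12760179e-03, -9.85688351e-01,
         1.12449243e+03],
       [ 0.00000000e+00,  0.00000000e+00,  0.00000000e+00,
         1.00000000e+00]])}
wrist {'fx': 297.15814415864764, 'fy': 297.15814415864764, 'cx': 322.0979763632845, 'cy': 201.80381267781715, 'k1': 0.00429475413816904, 'T_tool_cam': array([[ 7.52420198e-04, -9.59215643e-01, -2.82674344e-01,
         7.61920315e+01],
       [ 9.99999703e-01,  7.69353872e-04,  5.10966291e-05,
        -1.59140245e-01],
       [ 1.68463915e-04, -2.82674298e-01,  9.59215936e-01,
        -1.35738336e+02],
       [ 0.00000000e+00,  0.00000000e+00,  0.00000000e+00,
         1.00000000e+00]])}
```

View pics/side0.png

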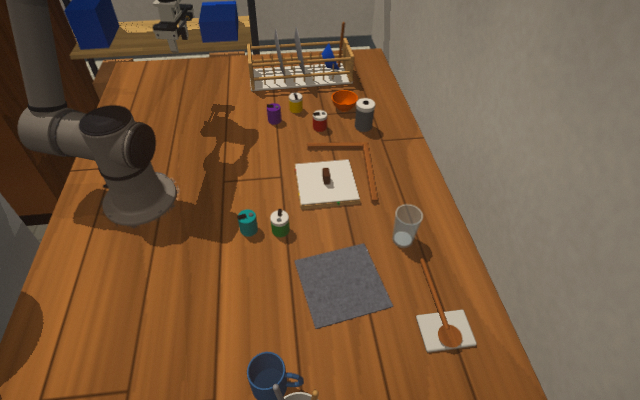

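View pics/top0.png

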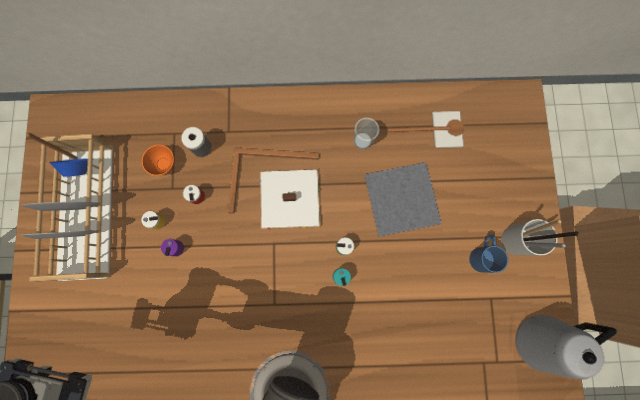

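View pics/wrist0.png

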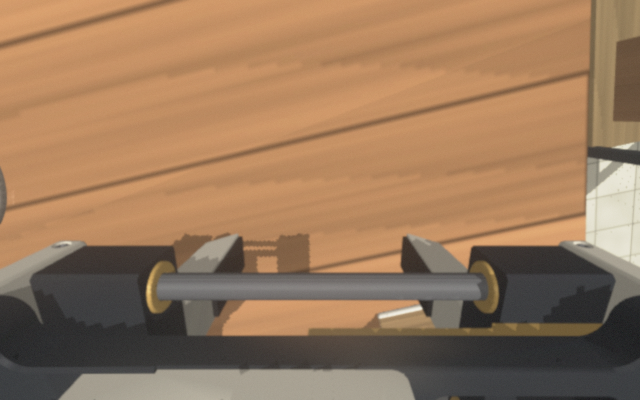

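The top view shows the lid with its knob at (290,197), the fence corner at about (237,152) and the mat at (402,199). The white-topped canisters are at (193,193) red, (150,219) yellow and (345,245) green. The look-alikes are purple at (172,247) and turquoise at (342,277). I don't see a blue canister. Next I'll build helpers and enlarge.

```bash
cat > h.py <<'E'
import numpy as np, cv2
from plant import bot
def cap(n,save=None):
    o=bot.get_obs(); c=bot.capture(n); c["bgr"]=cv2.cvtColor(c["color"],cv2.COLOR_RGB2BGR)
    if n=="wrist":
        from scipy.spatial.transform import Rotation as R
        T=np.eye(4); T[:3,:3]=R.from_euler('xyz',o["tcp_rot"]).as_matrix(); T[:3,3]=o["tool_pos"]
        c["world_to_cam"]=np.linalg.inv(T@c["T_tool_cam"])
    c["K"]=np.array([[c["fx"],0,c["cx"]],[0,c["fy"],c["cy"]],[0,0,1]]); c["d"]=np.array([c["k1"],0,0,0,0.])
    if save: cv2.imwrite(f"pics/{save}.png",c["bgr"])
    return c
def proj(c,P):
    P=np.atleast_2d(np.asarray(P,float)); W=c["world_to_cam"]
    rv,_=cv2.Rodrigues(W[:3,:3]); return cv2.projectPoints(P,rv,W[:3,3],c["K"],c["d"])[0].reshape(-1,2)
def ray(c,uv,z):
    uv=np.atleast_2d(np.asarray(uv,float)).reshape(-1,1,2)
    n=cv2.undistortPoints(uv,c["K"],c["d"]).reshape(-1,2)
    W=c["world_to_cam"]; R=W[:3,:3]; o=-R.T@W[:3,3]
    d=np.c_[n,np.ones(len(n))]@R
    return o+d*((z-o[2])/d[:,2])[:,None]
def crop(c,x,y,w,h,s,name):
    cv2.imwrite(f"pics/{name}.png",cv2.resize(c["bgr"][y:y+h,x:x+w],None,fx=s,fy=s,interpolation=cv2.INTER_CUBIC))
E
python3 - <<'E'
from h import *
t=cap("top"); crop(t,120,110,200,150,4,"t1"); crop(t,310,140,150,150,4,"t2")
s=cap("side"); crop(s,220,70,200,150,4,"s1")
E
```

```text
(no output)
```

View pics/t1.png

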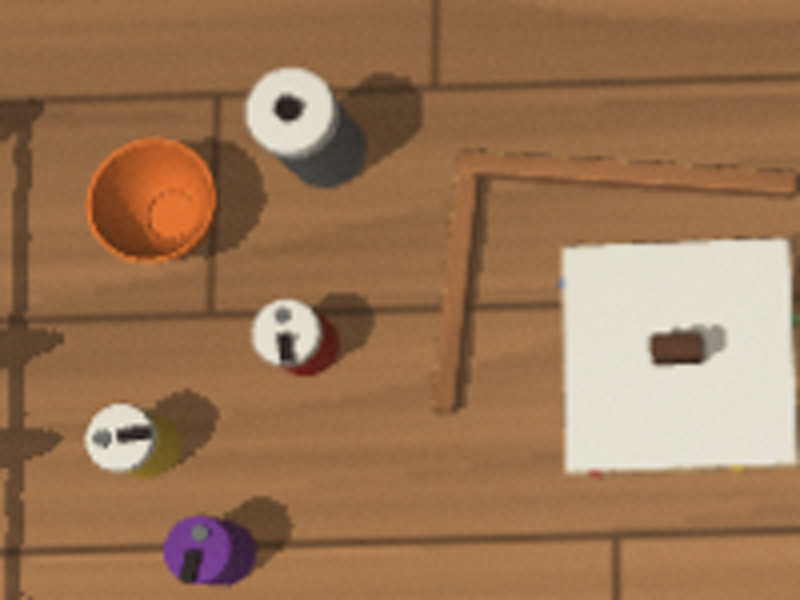

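View pics/t2.png

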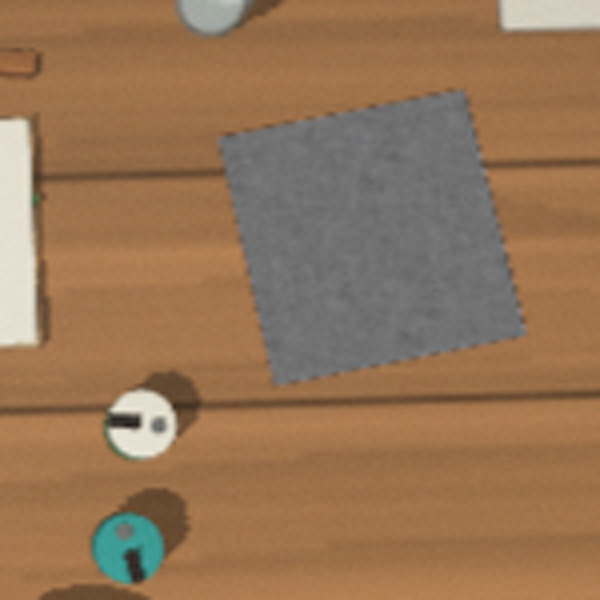

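View pics/s1.png

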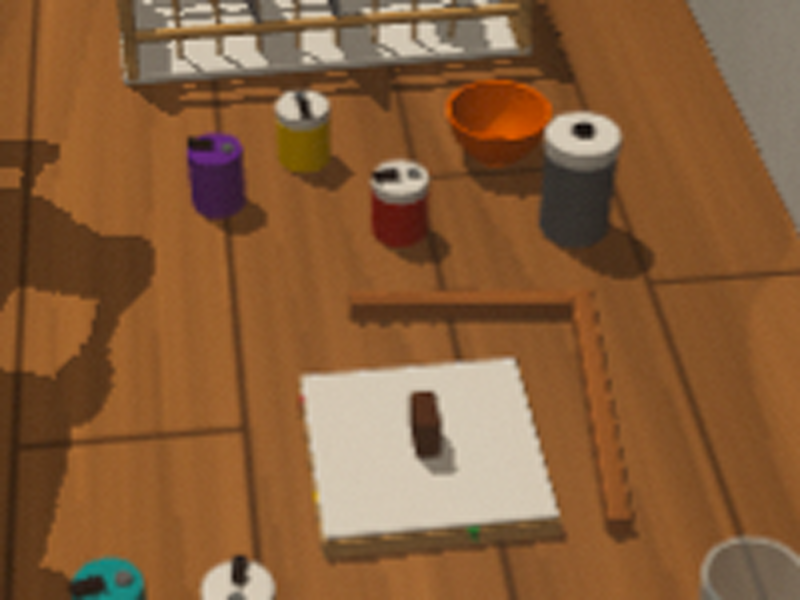

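```bash
cat > m.py <<'E'
from h import *
def blob(mask,minA=20):
    n,l,st,ce=cv2.connectedComponentsWithStats(mask.astype(np.uint8)); 
    return [(l==i,st[i],ce[i]) for i in range(1,n) if st[i,4]>=minA]
def quad(m):
    c=max(cv2.findContours(m.astype(np.uint8),cv2.RETR_EXTERNAL,cv2.CHAIN_APPROX_NONE)[0],key=cv2.contourArea)
    return cv2.boxPoints(cv2.minAreaRect(c)), cv2.approxPolyDP(cv2.convexHull(c),6,True).reshape(-1,2)
E
python3 - <<'E'
from m import *
np.set_printoptions(precision=1,suppress=True)
for n in ("top","side"):
    c=cap(n); hsv=cv2.cvtColor(c["bgr"],cv2.COLOR_BGR2HSV); H,S,V=[hsv[...,i].astype(int) for i in range(3)]
    print(n)
    w=(S<45)&(V>150)
    for m,st,ce in blob(w,60):
        x,y,ww,hh,a=st
        if 100<ce[0]<460 and 80<ce[1]<300:
            print("white",ce,st, "z60",ray(c,ce,60)[0][:2])
            if a>1000: 
                q=quad(m)[1]; print(q.tolist(), ray(c,q,21).round(1)[:,:2].tolist())
    g=(S<40)&(V>60)&(V<150)
    for m,st,ce in blob(g,1500):
        if 300<ce[0]<460 and 140<ce[1]<330:
            q=quad(m)[1]; print("mat",ce,ray(c,ce,4)[0][:2],ray(c,q,4)[:,:2].tolist())
E
```

```text
top
white [444.2 117.3] [432 111  29  15 306] z60 [ 799.5 -495.5]
white [192.  137.4] [182 127  21  22 321] z60 [758.  279.9]
white [446.9 139.1] [434 130  29  17 398] z60 [ 729.4 -497.5]
white [362.5 140.1] [355 133  16  15 167] z60 [ 733.8 -240.6]
white [107.2 154. ] [104 150   8   9  65] z60 [713.5 538.9]
white [106.5 180.8] [102 166   9  29 180] z60 [629.4 535.7]
white [289.4 198.4] [ 260  170   59   58 3019] z60 [560. -15.]
[[316, 170], [318, 224], [263, 227], [261, 172]] [[654.1, -96.9], [485.5, -98.0], [481.0, 69.1], [652.7, 74.2]]
white [191.1 191.9] [184 185  16  16 157] z60 [587.9 278.4]
white [105.4 211.6] [102 205   8  15 102] z60 [535.7 533.2]
white [149.  219.2] [142 211  16  17 161] z60 [509.4 401.6]
white [104.3 242.1] [100 230   9  26 168] z60 [445.1 531. ]
white [345.4 245.7] [337 238  17  17 190] z60 [ 415.5 -175.3]
mat [402.3 198.8] [ 558.5 -362.6] [[671.2424670630936, -441.9386261044282], [479.821718949177, -473.53888628841975], [448.2842658370439, -283.87795556823477], [641.0318058876134, -250.70527020034638]]
side
white [322.8  80.1] [314  76  22   9 107] z60 [626.2 495.9]
white [273.9  83.5] [263  79  24  10 139] z60 [436.2 491.7]
white [299.7  81.7] [295  78  11   8  63] z60 [535.9 493.6]
white [365.1 103.6] [357  99  17  10 120] z60 [758.2 321.9]
white [325.4 182.1] [ 296  160   63   44 1979] z60 [558.9 -58.3]
[[348, 160], [358, 198], [301, 202], [297, 164]] [[652.2, 71.1], [652.2, -97.6], [482.3, -93.4], [485.6, 71.2]]
white [278.7 217.5] [271 211  17  13 138] z60 [ 414.  -177.4]
mat [341.4 285.2] [ 557.1 -371.4] [[637.1782841423116, -252.39761488794022], [671.0215665615522, -441.1468892836498], [479.53865309622165, -473.8235910504598], [447.0512957327372, -284.8099097028495]]
```

```bash
python3 - <<'E'
from m import *
np.set_printoptions(precision=1,suppress=True)
for n,(x0,x1,y0,y1) in (("top",(275,310,185,210)),("side",(315,335,160,192))):
    c=cap(n); hsv=cv2.cvtColor(c["bgr"],cv2.COLOR_BGR2HSV); V=hsv[...,2].astype(int);S=hsv[...,1].astype(int)
    m=(V<110)&(S>70); k=np.zeros_like(m); k[y0:y1,x0:x1]=1; m&=k
    for mm,st,ce in blob(m,10): print(n,ce,st,"z59",ray(c,ce,59)[0][:2],"z40",ray(c,ce,40)[0][:2]); 
    crop(c,x0-15,y0-15,x1-x0+30,y1-y0+30,10,"k_"+n)
o=bot.get_obs(); print(o["tool_pos"],o["tcp_rot"])
E
```

```text
top [289.1 196.6] [283 193  13   8  94] z59 [565.4 -14.2] z40 [568.9 -13.1]
side [326.1 176.2] [323 168   8  17 108] z59 [564.3 -33. ] z40 [567.5 -14. ]
[117.5 511.7 248.7] [-3.1 -0.   2.9]
```

View pics/k_top.png

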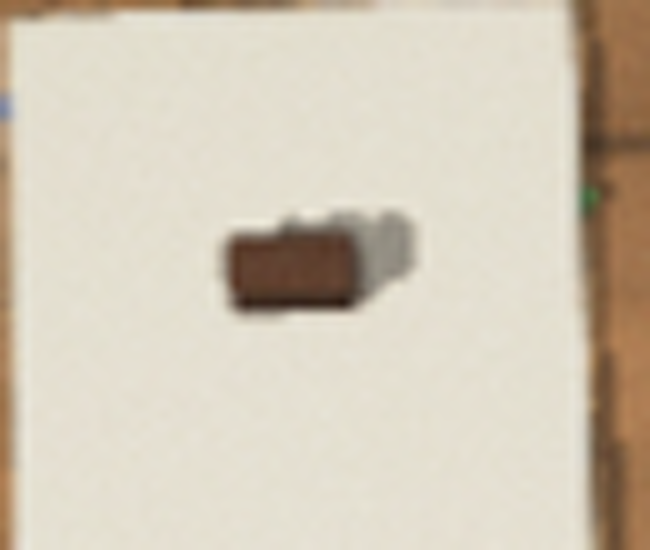

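```bash
cat > p.py <<'E'
from h import *
from scipy.spatial.transform import Rotation as R
def plan(x,y,z,yaw,label=""):
    o=bot.get_obs(); Rt=R.from_euler('xyz',o["tcp_rot"]).as_matrix(); d=Rt.T@(np.array([x,y,z])-o["tool_pos"])
    t=-np.degrees((yaw-o["tcp_rot"][2]+np.pi)%(2*np.pi)-np.pi)
    print(label,"t",round(o["time"],2),"now",o["tool_pos"].round(1),"yaw",o["tcp_rot"][2].round(3),"grip",round(o["grip_width"],1),"F",o["contact_force"].round(1),"| shift",d.round(1),"turn",t.round(1))
    print("  q",o["joint_positions"].round(2),"tilt",o["tcp_rot"][:2].round(3))
if __name__=="__main__":
    import sys; plan(*[float(eval(a)) for a in sys.argv[1:5]])
E
python3 p.py 568.5 -13.5 140 1.57+0.015
```

```text
t 0.45 now [117.5 511.7 248.7] yaw 2.916 grip 92.1 F [ 0.1 -0.1 -0.6] | shift [-557.1 -410.9  108.7] turn 76.2
  q [ 1.2   0.34  1.52  0.    1.28 -0.15] tilt [-3.142 -0.   ]
```

Request:
play_rows(moves=[0, -35, -26, 0, 6, 0, -67, -49, 0, 12, 0, -100, -74, 0, 18, 0, -133, -98, 0, 24, 0, -166, -122, 0, 30, 0, -199, -147, 0, 36, 0, -232, -171, 0, 42, 0, -265, -195, 0, 48])

```text
time: 1.12
tool_pos: [333.0, 260.6, 249.0]
tcp_rot: [3.141, -0.0, 2.073]
contact_force: [0.7, 0.7, 0.2]
grip_width: 91.6
```

```bash
python3 p.py 568.5 -13.5 140 1.57+0.015
```

```text
t 1.12 now [333.  260.6 249. ] yaw 2.073 grip 91.6 F [0.7 0.7 0.2] | shift [-353.7   74.3  109.1] turn 28.0
  q [ 0.48  0.15  1.78  0.    1.21 -0.02] tilt [ 3.141 -0.   ]
```

Request:
play_rows(moves=[0, -40, 8, 10, 7, 0, -80, 16, 20, 14, 0, -120, 24, 30, 21, 0, -160, 33, 40, 28, 0, -200, 41, 50, 28, 0, -240, 50, 60, 28, 0, -280, 58, 70, 28, 0, -315, 66, 80, 28])

```text
time: 1.78
tool_pos: [544.1, 16.9, 168.4]
tcp_rot: [3.141, 0.0, 1.589]
contact_force: [1.3, 0.6, 0.9]
grip_width: 92.2
```

```bash
python3 p.py 568.5 -13.5 110 1.57+0.015; python3 -c "
from h import *
cap('wrist','w1')"
```

```text
t 1.78 now [544.1  16.9 168.4] yaw 1.589 grip 92.2 F [1.3 0.6 0.9] | shift [-30.9  23.8  58.4] turn 0.2
  q [-0.11  0.45  1.59  0.    1.1  -0.13] tilt [3.141 0.   ]
```

View pics/w1.png

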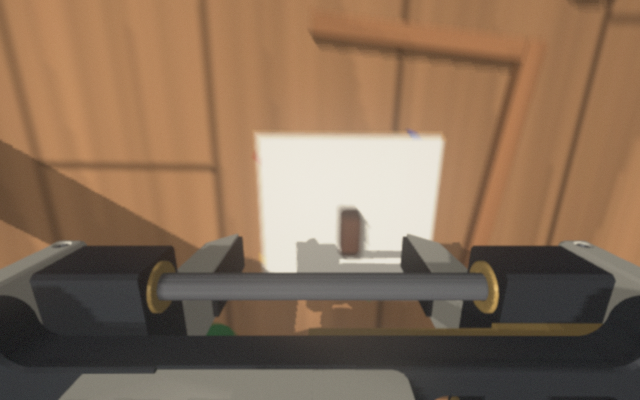

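The wrist view shows the lid with its knob at (350,232) between the jaws, and the fence's inner corner at about (518,60).

```bash
python3 -c "
from h import *
c=cap('wrist'); crop(c,290,0,270,260,3,'w1c')
"
```

```text
(no output)
```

View pics/w1c.png

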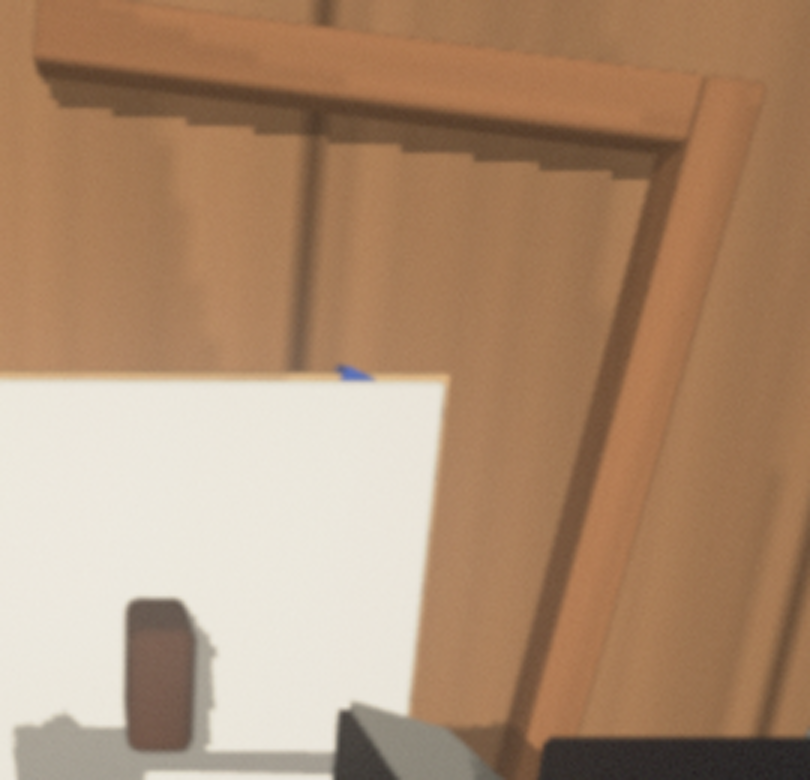

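```bash
python3 -c "
from p import *
np.set_printoptions(precision=1,suppress=True)
c=cap('wrist'); uv=[[290+u/3,v/3] for u,v in [(686,143),(520,770),(600,465),(40,62),(360,103),(447,378),(410,700),(0,378)]]
print(bot.get_obs()['tool_pos'],bot.get_obs()['dq'].round(3)); P=ray(c,uv,18);print(P[:5,:2]); print(ray(c,uv,21)[5:,:2])
d=P[0]-P[1];print('back rail yaw',-np.arctan2(d[0],d[1])); d=P[0]-P[3];print('left rail yaw',np.arctan2(d[1],d[0]))
t=cap('top'); uv=[(240.0,153.5),(317.5,157.5),(231.5,211.5)]
print(ray(t,uv,18)[:,:2]); crop(t,225,140,100,75,8,'tf')
"; python3 p.py 568.5 -13.5 110 1.57+0.015
```

```text
[543.6  16.8 167.3] [ 0.1 -0.   0.   0.   0.   0. ]
[[712.9 148. ]
 [695.2 -51.2]
 [704.6  55.7]
 [527.3 166.1]
 [618.3 157.1]]
[[651.6  81.8]
 [652.4 -24.1]
 [515.   79.9]]
back rail yaw -0.08887650866056633
left rail yaw -0.09724095285901097
[[ 715.3  140.5]
 [ 695.  -102.8]
 [ 531.7  165.9]]
 t 1.98 now [542.8  18.3 167.9] yaw 1.587 grip 92.0 F [-0.   0.   0.2] | shift [-32.2  25.3  57.9] turn 0.1
  q [-0.11  0.45  1.59  0.    1.1  -0.12] tilt [-3.14e+00 -1.00e-03]
```

View pics/tf.png

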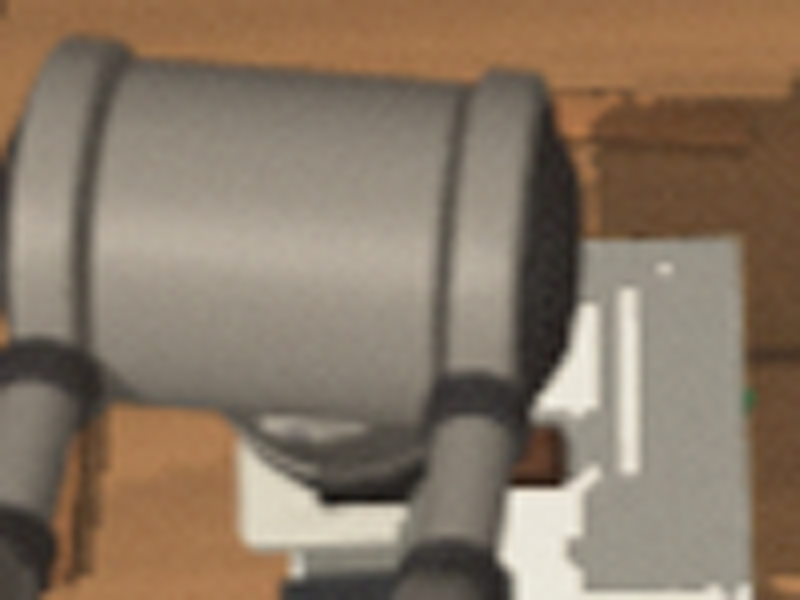

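Request:
play_rows(moves=[0, -32, 25.5, 30, 0, 0, -32, 25.5, 58, 0, 0, -32, 25.5, 58, 0, 0, -32, 25.5, 58, 0])

```text
time: 2.32
tool_pos: [567.4, -11.3, 110.0]
tcp_rot: [-3.138, -0.001, 1.59]
contact_force: [-0.7, 0.8, 0.5]
grip_width: 91.7
```

```bash
python3 p.py 568.5 -13.5 49 1.57+0.015; python3 -c "
from h import *
c=cap('wrist','w2')"
```

```text
t 2.32 now [567.4 -11.3 110. ] yaw 1.59 grip 91.7 F [-0.7  0.8  0.5] | shift [-2.3  1.3 61. ] turn 0.3
  q [-0.16  0.56  1.58  0.    1.   -0.17] tilt [-3.138e+00 -1.000e-03]
```

View pics/w2.png

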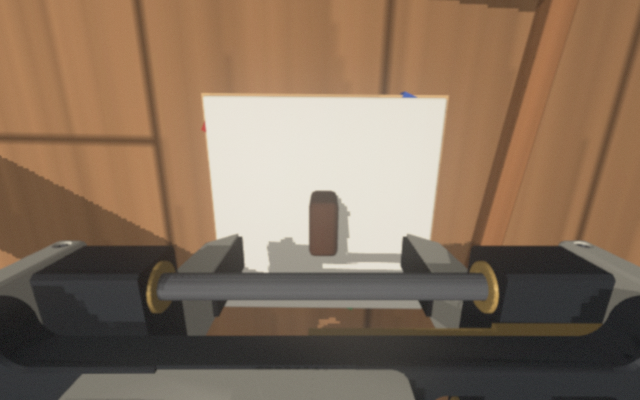

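```bash
python3 -c "
from h import *
c=cap('wrist'); print(proj(c,[[558.5,-33.5,59],[578.5,-33.5,59],[558.5,6.5,59],[578.5,6.5,59],[568.5,6.5,21]]).round(1)); crop(c,290,170,80,100,7,'w2k'); print(bot.get_obs()['tool_pos'])
print(ray(c,[[203,95],[447,97]],21))"
```

```text
[[307.1 260.4]
 [335.7 260.9]
 [307.5 205.9]
 [337.7 206.5]
 [322.6 191.8]]
[568.98529716 -11.20353919 112.4604769 ]
[[481.24747423  76.42192335  21.        ]
 [656.38466513  78.62804535  21.        ]]
```

View pics/w2k.png

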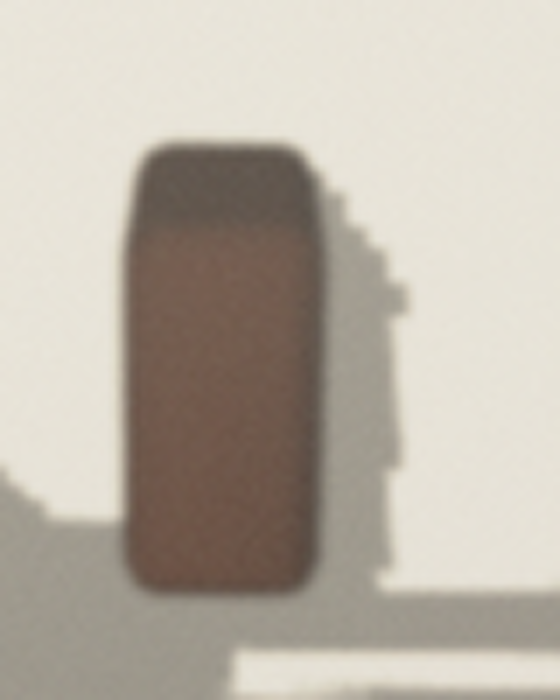

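Request:
play_rows(moves=[0, 0, 1, 30, 0, 0, 0, 1, 50, 0, 0, 0, 1, 62, 0, 0, 0, 1, 62, 0, 255, 0, 1, 62, 0, 255, 0, 1, 62, 0, 255, 0, 1, 62, 0, 255, 0, 1, 62, 0])

```text
time: 3.08
tool_pos: [570.7, -12.4, 50.2]
tcp_rot: [3.139, 0.0, 1.59]
contact_force: [-0.8, -0.6, 0.6]
grip_width: 69.7
```

Request:
play_rows(moves=[255, 0, 0, 0, 0, 255, 0, 0, 0, 0, 255, 0, 0, 0, 0, 255, 0, 0, 0, 0])

```text
time: 3.42
tool_pos: [570.0, -12.5, 48.8]
tcp_rot: [3.142, -0.0, 1.589]
contact_force: [-0.3, 0.2, 0.6]
grip_width: 43.1
```

```bash
python3 p.py 568.5 -13.5 49 1.57+0.015
```

```text
t 3.42 now [570.  -12.5  48.8] yaw 1.589 grip 43.1 F [-0.3  0.2  0.6] | shift [-1.  -1.5 -0.2] turn 0.2
  q [-0.16  0.65  1.63  0.    0.87 -0.17] tilt [ 3.142 -0.   ]
```

Request:
play_rows(moves=[255, 0, 0, 0, 0, 255, 0, 0, 0, 0, 255, 0, 0, 0, 0, 255, 0, 0, 0, 0, 255, 0, 0, 0, 0, 255, 0, 0, 0, 0])

```text
time: 3.92
tool_pos: [569.7, -12.5, 48.6]
tcp_rot: [-3.141, -0.0, 1.589]
contact_force: [-0.9, -0.8, 0.7]
grip_width: 19.9
```

Request:
play_rows(moves=[255, 0, 0, -8, 0, 255, 0, 0, -20, 0, 255, 0, 0, -40, 0, 255, 0, 0, -70, 0, 255, 0, 0, -90, 0, 255, 0, 0, -90, 0, 255, 0, 0, -90, 0])

```text
time: 4.5
tool_pos: [570.5, -12.5, 139.8]
tcp_rot: [3.139, 0.0, 1.589]
contact_force: [-0.4, -0.5, -2.2]
grip_width: 20.0
```

```bash
python3 p.py 560 -362 139 1.57+0.17; python3 -c "
from h import *
c=cap('wrist','w3'); cap('side','s3')"
```

```text
t 4.5 now [570.5 -12.5 139.8] yaw 1.589 grip 20.0 F [-0.4 -0.5 -2.2] | shift [-349.2  -17.     0.9] turn -8.6
  q [-0.16  0.53  1.55  0.    1.06 -0.17] tilt [3.139 0.   ]
```

View pics/w3.png

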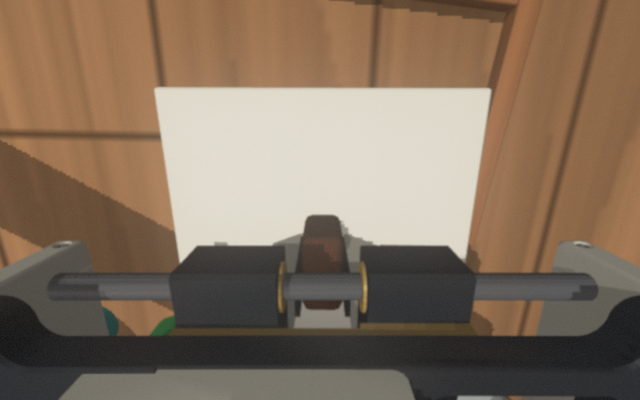

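View pics/s3.png

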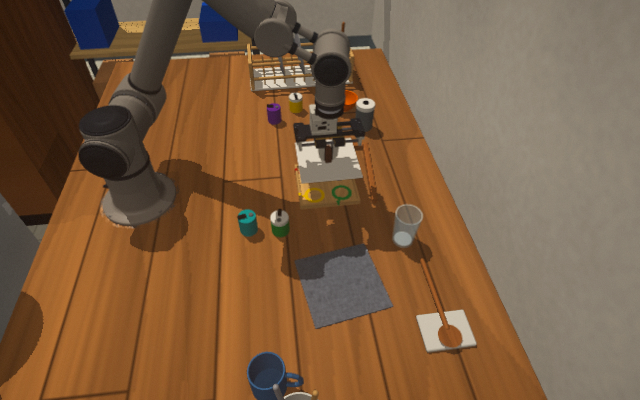

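Request:
play_rows(moves=[255, -15, -1, 0, 0, 255, -45, -2, 0, -2, 255, -80, -4, 0, -4, 255, -118, -6, 0, -6, 255, -157, -8, 0, -8, 255, -196, -10, 0, -8, 255, -235, -12, 0, -8, 255, -270, -14, 0, -8])

```text
time: 5.27
tool_pos: [559.7, -284.6, 136.6]
tcp_rot: [-3.139, -0.002, 1.728]
contact_force: [1.3, -0.0, -2.4]
grip_width: 19.8
```

```bash
python3 p.py 560 -362 80 1.57+0.17
```

```text
t 5.27 now [ 559.7 -284.6  136.6] yaw 1.728 grip 19.8 F [ 1.3 -0.  -2.4] | shift [-76.6 -11.8  56.4] turn -0.7
  q [-0.59  0.63  1.37 -0.    1.15 -0.75] tilt [-3.139e+00 -2.000e-03]
```

Request:
play_rows(moves=[255, -30, -5, 10, 0, 255, -55, -9, 20, 0, 255, -76, -12, 40, 0, 255, -77, -12, 60, 0, 255, -77, -12, 72, 0, 255, -77, -12, 82, 0, 255, -77, -12, 86, 0, 255, -77, -12, 86, 0])

```text
time: 5.93
tool_pos: [560.9, -359.3, 51.3]
tcp_rot: [-3.14, -0.002, 1.73]
contact_force: [-0.5, 0.4, -2.1]
grip_width: 20.1
```

```bash
python3 p.py 560 -362 42 1.57+0.17; python3 -c "
from h import *
c=cap('top'); crop(c,330,120,150,150,4,'t4')"
```

```text
t 5.93 now [ 560.9 -359.3   51.3] yaw 1.73 grip 20.1 F [-0.5  0.4 -2.1] | shift [-2.6 -1.4  9.3] turn -0.6
  q [-0.68  0.79  1.31  0.    1.04 -0.84] tilt [-3.14e+00 -2.00e-03]
```

View pics/t4.png

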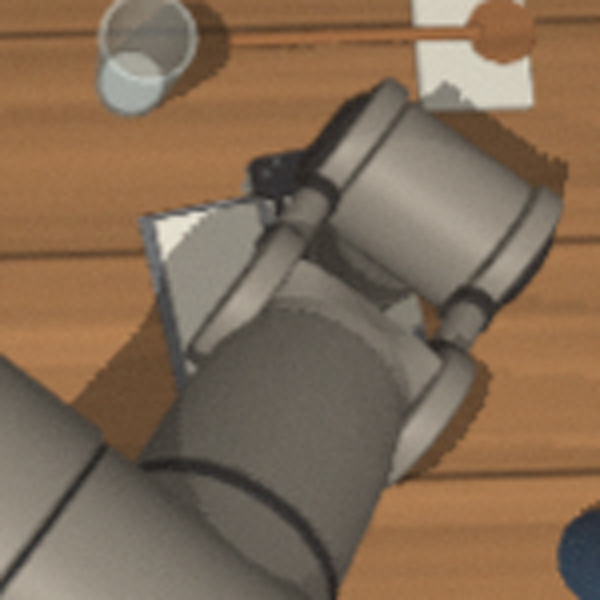

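The lid is above the mat and nearly aligned with it. I'll lower the last bit gently.

Request:
play_rows(moves=[255, -2, -1, 5, 0, 255, -2, -1, 8, 0, 255, -2, -1, 9.5, 0, 255, -2, -1, 10.5, 0, 255, -2, -1, 10.5, 0])

```text
time: 6.4
tool_pos: [560.6, -362.7, 42.2]
tcp_rot: [3.141, -0.0, 1.729]
contact_force: [-0.7, 0.6, -2.5]
grip_width: 19.7
```

Request:
play_rows(moves=[255, 0, 0, 1, 0, 255, 0, 0, 1.5, 0, 255, 0, 0, 1.5, 0])

```text
time: 6.65
tool_pos: [560.6, -362.7, 40.7]
tcp_rot: [3.141, -0.0, 1.729]
contact_force: [0.4, -0.1, -2.8]
grip_width: 20.2
```

Request:
play_rows(moves=[255, 0, 0, 1, 0, 255, 0, 0, 1, 0, 255, 0, 0, 1.5, 0, 255, 0, 0, 1.5, 0])

```text
time: 6.98
tool_pos: [560.6, -362.8, 40.6]
tcp_rot: [3.141, 0.001, 1.729]
contact_force: [-3.3, 2.7, 7.5]
grip_width: 20.1
```

Now it touches (+7.5 N). Release.

Request:
play_rows(moves=[200, 0, 0, -1, 0, 0, 0, 0, -1, 0, 0, 0, 0, -1, 0, 0, 0, 0, -1, 0, 0, 0, 0, -1, 0, 0, 0, 0, -1, 0, 0, 0, 0, -1, 0])

```text
time: 7.57
tool_pos: [560.6, -362.8, 40.1]
tcp_rot: [3.142, -0.0, 1.729]
contact_force: [0.6, 0.1, 0.2]
grip_width: 55.1
```

Request:
play_rows(moves=[0, 0, 0, -20, 0, 0, 0, 0, -50, 0, 0, 0, 0, -85, 0, 0, 0, 0, -120, 0, 0, 0, 0, -150, 0, 0, 0, 0, -150, 0])

```text
time: 8.07
tool_pos: [562.9, -364.6, 198.2]
tcp_rot: [3.133, 0.01, 1.729]
contact_force: [0.4, -0.8, 0.1]
grip_width: 90.8
```

```bash
python3 p.py 490 -112 190 1.57; python3 -c "
from h import *
c=cap('wrist','w5'); cap('side','s5'); c=cap('top','t5'); crop(c,225,130,130,110,6,'t5c')"
```

```text
t 8.07 now [ 562.9 -364.6  198.2] yaw 1.729 grip 90.8 F [ 0.4 -0.8  0.1] | shift [261.  -32.3   5.4] turn 9.1
  q [-0.69  0.64  1.16  0.    1.32 -0.85] tilt [3.133 0.01 ]
```

View pics/s5.png

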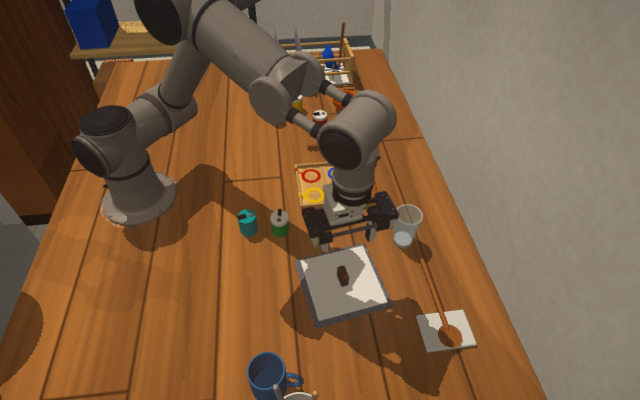

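View pics/t5c.png

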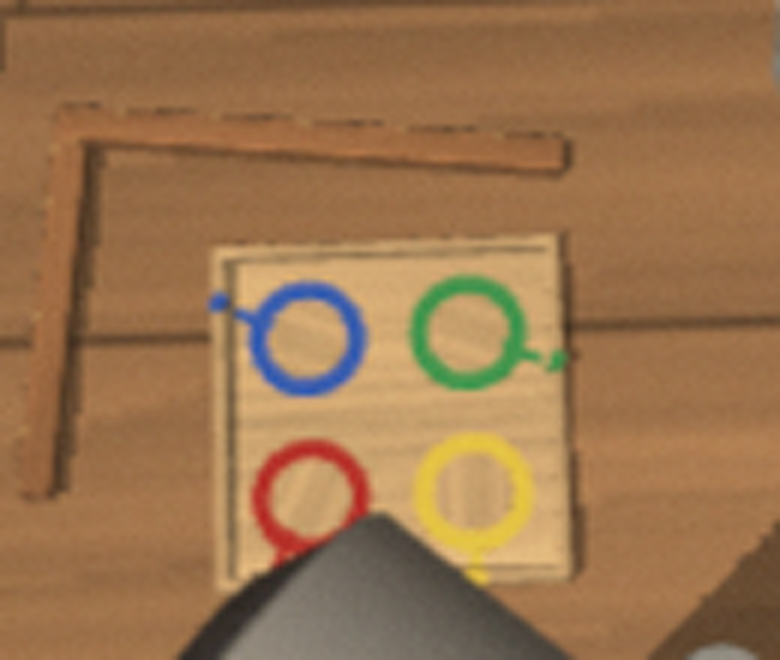

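```bash
python3 -c "
from m import *
np.set_printoptions(precision=1,suppress=True)
c=cap('top'); f=lambda L:[(225+u/6,130+v/6) for u,v in L]
P=ray(c,f([(85,142),(565,170),(52,495),(320,157),(70,320)]),18)[:,:2]; print(P)
d=P[0]-P[1];print(np.linalg.norm(d),-np.arctan2(d[0],d[1])); d=P[0]-P[2];print(np.linalg.norm(d),np.arctan2(d[1],d[0]))
P=ray(c,f([(212,248),(563,234),(575,580),(218,588)]),16)[:,:2];print('caddy',P,P.mean(0))
P=ray(c,f([(308,338),(468,333),(312,496),(474,491)]),5)[:,:2];print('rings',P,P.mean(0))
"; python3 p.py 440 -5 120 -0.09
```

```text
[[ 714.8  143.1]
 [ 692.2 -107.9]
 [ 528.4  159.2]
 [ 703.    19.9]
 [ 619.6  150.5]]
252.02577124865917 -0.08990497800413574
187.08375842726286 -0.08628404059783601
caddy [[ 656.2   77. ]
 [ 658.3 -105.9]
 [ 477.7 -106.4]
 [ 478.6   74.9]] [567.7 -15.1]
rings [[609.2  28.6]
 [609.5 -54.9]
 [526.   27.5]
 [526.2 -56.1]] [567.7 -13.7]
 t 8.27 now [ 560.  -362.3  188.7] yaw 1.729 grip 91.7 F [ 0.1 -0.  -1.1] | shift [371.6 -62.1  69.5] turn 104.2
  q [-0.69  0.65  1.17  0.    1.32 -0.85] tilt [-3.14e+00 -2.00e-03]
```

Request:
play_rows(moves=[0, 30, -5, 0, 7, 0, 68, -11, 0, 14, 0, 107, -18, 0, 21, 0, 145, -24, 0, 28, 0, 183, -30, 0, 35, 0, 220, -37, 5, 42, 0, 258, -43, 10, 49, 0, 295, -50, 15, 56])

```text
time: 8.93
tool_pos: [462.9, -77.4, 173.5]
tcp_rot: [-3.139, 0.001, 0.745]
contact_force: [-0.2, 0.5, -0.6]
grip_width: 92.2
```

```bash
python3 p.py 440 -8 60 -0.09
```

```text
t 8.93 now [462.9 -77.4 173.5] yaw 0.745 grip 92.2 F [-0.2  0.5 -0.6] | shift [ 30.3 -66.2 113.7] turn 47.9
  q [-0.33  0.32  1.78  0.    1.04  0.5 ] tilt [-3.139e+00  1.000e-03]
```

Request:
play_rows(moves=[0, 8, -16, 10, 7, 0, 16, -33, 20, 14, 0, 24, -50, 30, 21, 0, 30, -66, 45, 28, 0, 30, -66, 60, 35, 0, 30, -66, 80, 42, 0, 30, -66, 100, 48, 0, 30, -66, 113, 48])

```text
time: 9.6
tool_pos: [439.6, -10.1, 59.4]
tcp_rot: [-3.141, 0.005, -0.091]
contact_force: [0.2, 0.5, -0.5]
grip_width: 91.8
```

```bash
python3 p.py 440 -8 27 -0.09
```

```text
t 9.6 now [439.6 -10.1  59.4] yaw -0.091 grip 91.8 F [ 0.2  0.5 -0.5] | shift [ 0.4 -2.1 32.4] turn -0.1
  q [-0.2   0.46  1.98  0.    0.7   1.46] tilt [-3.141  0.005]
```

Request:
play_rows(moves=[0, 0, -2, 20, 0, 0, 0, -2, 33, 0, 0, 5, -2, 33, 0, 0, 15, -2, 33, 0, 0, 25, -2, 33, 0, 0, 32, -2, 33, 0, 0, 39, -2, 33, 0, 0, 46, -2, 33, 0])

```text
time: 10.27
tool_pos: [487.4, -12.4, 29.0]
tcp_rot: [-3.141, 0.002, -0.086]
contact_force: [-2.1, 1.3, -0.8]
grip_width: 91.5
```

```bash
python3 p.py 440 -8 27 -0.09;  python3 -c "
from h import *
c=cap('wrist','w6')"
```

```text
t 10.27 now [487.4 -12.4  29. ] yaw -0.086 grip 91.5 F [-2.1  1.3 -0.8] | shift [-47.6  -0.3   2.1] turn 0.2
  q [-0.18  0.58  1.87  0.    0.69  1.47] tilt [-3.141e+00  2.000e-03]
```

View pics/w6.png

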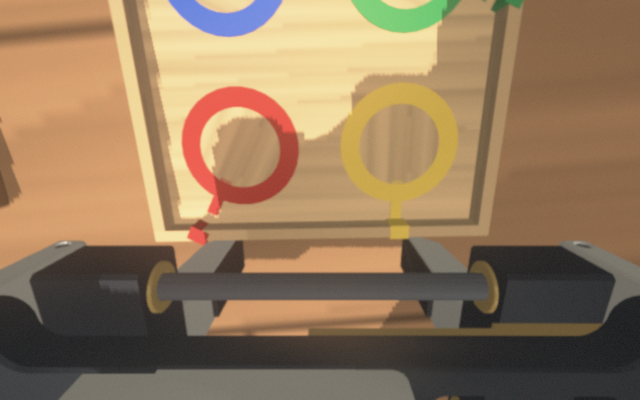

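Both fingers are on the front wall and the caddy is being pushed (about 2 N). Continue slowly.

Request:
play_rows(moves=[0, 5, 0, 1, 0, 0, 9, 0, 1, 0, 0, 13, 0, 1, 0, 0, 16, 0, 1, 0, 0, 18, 0, 1, 0, 0, 20, 0, 1, 0, 0, 20, 0, 1, 0])

```text
time: 10.9
tool_pos: [507.9, -14.3, 28.2]
tcp_rot: [-3.142, -0.001, -0.086]
contact_force: [-0.6, -0.1, -0.7]
grip_width: 91.7
```

Request:
play_rows(moves=[0, 2, 0, 0, 0, 0, 4, 0, 0, 0, 0, 5, 0, 0, 0, 0, 5, 0, 0, 0])

```text
time: 11.23
tool_pos: [509.1, -14.3, 28.0]
tcp_rot: [-3.141, 0.008, -0.086]
contact_force: [-13.4, -0.6, 9.3]
grip_width: 92.1
```

Request:
play_rows(moves=[0, -20, 0, 0, 0, 0, -30, 0, -20, 0, 0, -30, 0, -55, 0, 0, -30, 0, -85, 7, 0, -30, 0, -85, 14, 0, -30, 0, -85, 14, 0, -30, 0, -85, 14, 0])

```text
$.moves: bad value
```

```bash
python3 p.py 598.5 -148 100 1.482
```

```text
t 11.23 now [509.1 -14.3  28. ] yaw -0.086 grip 92.1 F [-13.4  -0.6   9.3] | shift [100.  125.5 -72.9] turn -89.8
  q [-0.18  0.61  1.81 -0.    0.73  1.48] tilt [-3.141  0.008]
```

Miscounted values in that call; nothing moved. Resending it corrected.

Request:
play_rows(moves=[0, -20, 0, 0, 0, 0, -30, 0, -20, 0, 0, -30, 0, -55, 0, 0, -30, 0, -85, -7, 0, -30, 25, -85, -14, 0, -30, 60, -85, -21, 0, -10, 90, -85, -28, 0, 15, 110, -85, -35])

```text
time: 11.9
tool_pos: [518.0, -128.2, 114.2]
tcp_rot: [3.14, -0.001, 0.528]
contact_force: [1.0, 0.5, 0.1]
grip_width: 91.7
```

```bash
python3 p.py 598.5 -148 100 1.482
```

```text
t 11.9 now [ 518.  -128.2  114.2] yaw 0.528 grip 91.7 F [1.  0.5 0.1] | shift [59.5 57.7 14.4] turn -54.6
  q [-0.39  0.5   1.68 -0.    0.96  0.66] tilt [ 3.14e+00 -1.00e-03]
```

Request:
play_rows(moves=[0, 15, 14, 0, -7, 0, 30, 29, 0, -14, 0, 45, 43, 0, -21, 0, 59, 58, 0, -28, 0, 59, 58, 0, -35, 0, 59, 58, 0, -42, 0, 59, 58, 0, -49, 0, 59, 58, 0, -54.5])

```text
time: 12.57
tool_pos: [598.8, -146.6, 113.3]
tcp_rot: [3.14, 0.0, 1.481]
contact_force: [0.3, 1.1, -0.4]
grip_width: 92.0
```

```bash
python3 p.py 598.5 -148 27 1.482; python3 -c "
from h import *
c=cap('wrist','w7')"
```

```text
t 12.57 now [ 598.8 -146.6  113.3] yaw 1.481 grip 92.0 F [ 0.3  1.1 -0.4] | shift [-1.4 -0.3 86.3] turn -0.1
  q [-0.36  0.63  1.43  0.    1.07 -0.27] tilt [3.14 0.  ]
```

View pics/w7.png

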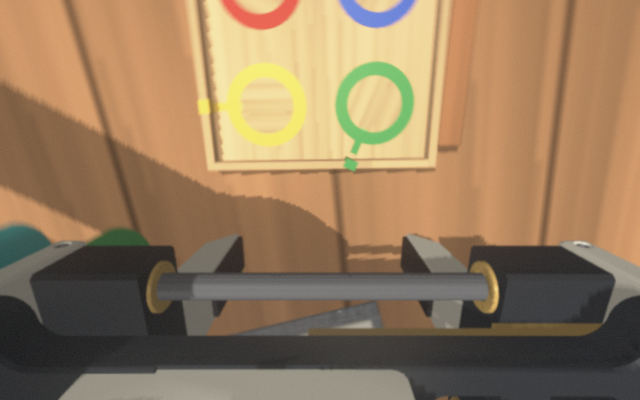

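Request:
play_rows(moves=[0, 0, 0, 35, 0, 0, 0, 0, 65, 0, 0, 0, 0, 86, 0, 0, 5, 0, 86, 0, 0, 15, 0, 86, 0, 0, 25, 0, 86, 0, 0, 35, 0, 86, 0, 0, 43, 0, 86, 0])

```text
time: 13.28
tool_pos: [603.0, -102.3, 28.6]
tcp_rot: [3.139, 0.001, 1.475]
contact_force: [-0.4, -1.4, 0.8]
grip_width: 91.9
```

Request:
play_rows(moves=[0, 8, 0, 0, 0, 0, 16, 0, 0, 0, 0, 24, 0, 0, 0, 0, 32, 0, 0, 0, 0, 40, 0, 0, 0, 0, 47, 0, 0, 0, 0, 52, 0, 0, 0, 0, 55, 0, 0, 0])

```text
time: 13.95
tool_pos: [607.4, -47.9, 27.1]
tcp_rot: [-3.141, -0.0, 1.475]
contact_force: [-0.2, -4.3, 2.6]
grip_width: 91.8
```

```bash
python3 p.py 598.5 -148 27 1.482; python3 -c "
from h import *
c=cap('wrist','w8')"
```

```text
t 13.95 now [607.4 -47.9  27.1] yaw 1.475 grip 91.8 F [-0.2 -4.3  2.6] | shift [-1.004e+02  7.000e-01  1.000e-01] turn -0.4
  q [-0.2   0.73  1.52  0.    0.89 -0.11] tilt [-3.141 -0.   ]
```

View pics/w8.png

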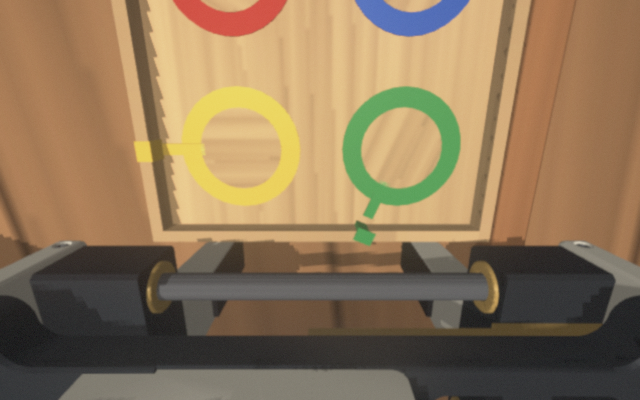

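Request:
play_rows(moves=[0, 3, 0, 0, 0, 0, 6, 0, 0, 0, 0, 8, 0, 0, 0, 0, 10, 0, 0, 0, 0, 11, 0, 0, 0, 0, 11, 0, 0, 0])

```text
time: 14.5
tool_pos: [608.3, -37.4, 27.0]
tcp_rot: [-3.141, -0.0, 1.475]
contact_force: [-1.3, -0.7, -0.7]
grip_width: 91.9
```

Request:
play_rows(moves=[0, 1, 0, 0, 0, 0, 2, 0, 0, 0, 0, 3, 0, 0, 0, 0, 3, 0, 0, 0])

```text
time: 14.83
tool_pos: [608.6, -35.8, 27.0]
tcp_rot: [-3.141, 0.001, 1.475]
contact_force: [-0.9, -6.7, -0.8]
grip_width: 91.9
```

Request:
play_rows(moves=[0, 1, 0, 0, 0, 0, 2, 0, 0, 0, 0, 2, 0, 0, 0])

```text
time: 15.08
tool_pos: [608.6, -35.7, 27.1]
tcp_rot: [-3.141, 0.004, 1.475]
contact_force: [-2.2, -14.0, -0.2]
grip_width: 91.7
```

Position stalled at 14 N, so it's flush with the left rail. Back off, rise and check the gaps.

Request:
play_rows(moves=[0, -10, 0, 0, 0, 0, -25, 0, -10, 0, 0, -30, 0, -40, 0, 0, -30, 0, -80, 0, 0, -30, 0, -120, 0, 0, -30, 0, -155, 0, 0, -20, 0, -180, 0, 0, -10, 0, -180, 0])

```text
time: 15.75
tool_pos: [610.6, -43.8, 214.8]
tcp_rot: [3.129, 0.0, 1.473]
contact_force: [-0.2, -0.6, -0.3]
grip_width: 92.1
```

```bash
python3 -c "
from h import *
c=cap('wrist','w9'); crop(c,100,0,440,240,1.8,'w9c'); print(bot.get_obs()['tool_pos'],bot.get_obs()['tcp_rot'])
cap('top','t9');cap('side','s9')"
```

```text
[609.51725559 -41.42857476 211.47130128] [ 3.13408369e+00 -1.18173574e-03  1.47484603e+00]
```

View pics/w9c.png

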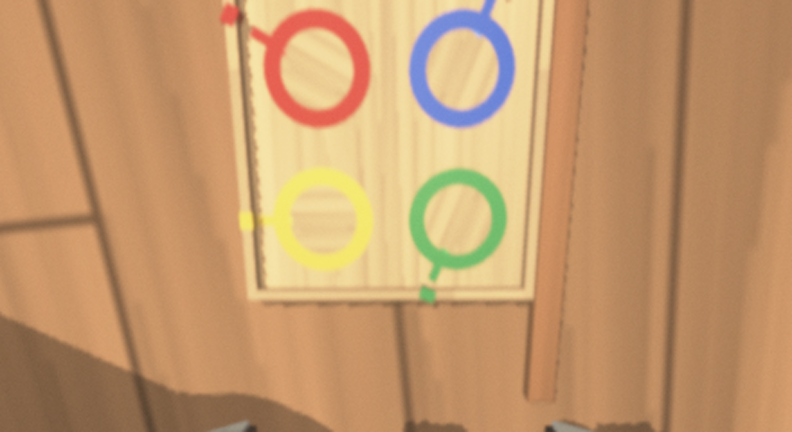

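View pics/s9.png

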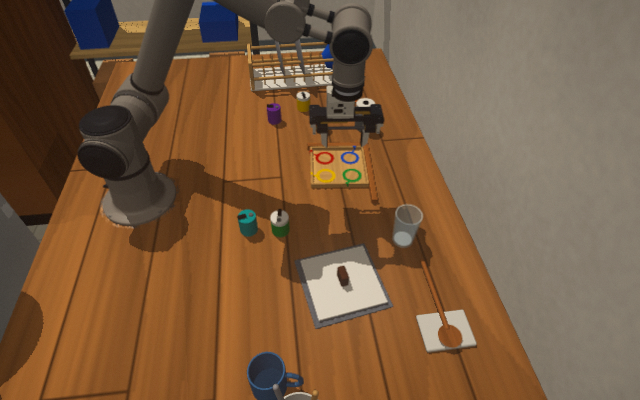

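```bash
cat > meas.py <<'E'
from m import *
np.set_printoptions(precision=1,suppress=True)
COR=np.array([714.5,143.]);FY=-0.089
def tof(P): 
    c,s=np.cos(FY),np.sin(FY); return (np.asarray(P)[...,:2]-COR)@np.array([[c,-s],[s,c]])
HUE={"red":(0,6,170,180),"yellow":(24,34),"blue":(105,125),"green":(55,80)}
def masks(c):
    hsv=cv2.cvtColor(c["bgr"],cv2.COLOR_BGR2HSV); return [hsv[...,i].astype(int) for i in range(3)]
def spout(c,uv,zt=60,rad=9,dark=70):
    """can lid at approx pixel uv: centre of white+grey+black disc, black wedge centroid"""
    H,S,V=masks(c); yy,xx=np.mgrid[:V.shape[0],:V.shape[1]]
    near=(xx-uv[0])**2+(yy-uv[1])**2<rad**2
    w=near&(S<60)&(V>120)
    cnt=np.argwhere(w)[:,::-1].astype(np.float32)
    (cx,cy),r=cv2.minEnclosingCircle(cnt)
    b=((xx-cx)**2+(yy-cy)**2<(r*0.95)**2)&(V<dark)
    ce=ray(c,(cx,cy),zt)[0][:2]; bp=np.argwhere(b)[:,::-1]
    if len(bp)==0: return ce,None,r
    bm=ray(c,bp.mean(0),zt+5)[0][:2]; d=bm-ce
    return ce,(d,np.degrees(np.arctan2(d[1],d[0])),len(bp)),r
E
python3 - <<'E'
from meas import *
c=cap("top"); crop(c,320,225,50,70,10,"g1")
print(spout(c,(345,245.5)))
crop(c,230,130,110,100,7,"cad")
s=cap("side"); print(spout(s,(279,217),rad=11)); crop(s,260,200,40,45,12,"g2")
E
```

```text
(array([ 415.6, -173.5]), (array([ 1.9, 13.6]), np.float64(81.87728246761503), 22), 8.621456146240234)
(array([ 414. , -177.8]), (array([1.6, 9.3]), np.float64(80.19296266897723), 24), 8.430471420288086)
```

View pics/g1.png

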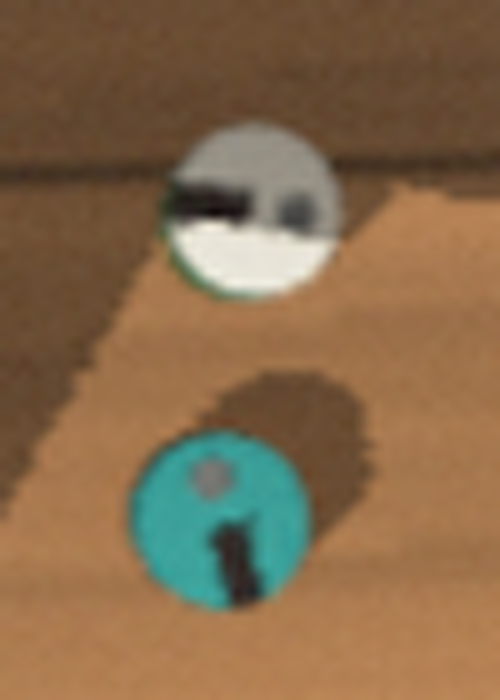

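View pics/cad.png

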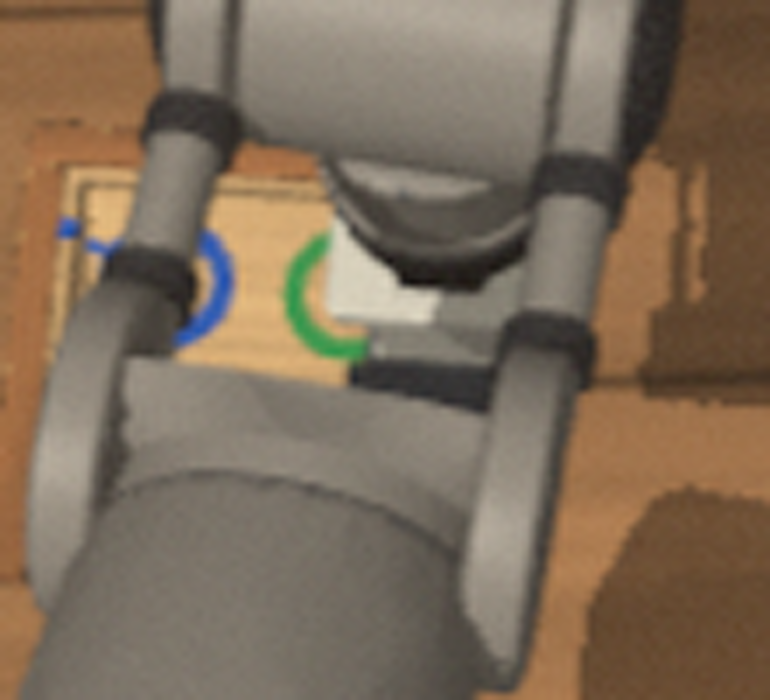

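```bash
python3 - <<'E'
from meas import *
c=cap("wrist","w10"); H,S,V=masks(c)
def ringmark(c,col):
    H,S,V=masks(c); h=HUE[col]; m=(H>=h[0])&(H<=h[1])
    if len(h)==4: m|=(H>=h[2])
    m&=(S>110)&(V>70)
    out=[]
    for mm,st,ce in blob(m,15):
        out.append((st.tolist(),ce.round(1)))
    return out
for k in HUE: print(k,ringmark(c,k))
f=lambda L:[(100+u/1.8,v/1.8) for u,v in L]
R_=ray(c,f([(317,68),(324,219),(458,218),(463,68)]),5); M=ray(c,f([(229,14),(247,221),(428,294)]),16)
print(R_,M); d=M-R_[:3]; print(np.degrees(np.arctan2(d[:,1],d[:,0])))
P=ray(c,f([(247,300),(535,300)]),16);print(P)
E
```

```text
red [([227, 1, 11, 12, 91], array([232.1,   6.9])), ([245, 4, 67, 67, 1602], array([280.3,  36.1]))]
yellow [([250, 94, 63, 59, 1504], array([283.7, 123. ])), ([238, 120, 7, 10, 65], array([240.9, 124.5]))]
blue [([336, 0, 58, 70, 1283], array([365. ,  35.7]))]
green []
[[574.6 111.3   5. ]
 [567.4  29.5   5. ]
 [648.5  22.3   5. ]
 [656.5 103.4   5. ]] [[533.  138.6  16. ]
 [523.7  32.7  16. ]
 [626.3 -20.3  16. ]]
[ 146.8  175.7 -117.5]
[[515.5 -13.5  16. ]
 [691.2 -30.2  16. ]]
```

```bash
python3 p.py 415 -175.5 120 0
```

```text
t 16.05 now [607.2 -43.1 205.6] yaw 1.474 grip 92.0 F [0.5 0.2 0.8] | shift [-150.3 -178.4   86.1] turn 84.5
  q [-0.2   0.53  1.34  0.    1.27 -0.1 ] tilt [-3.138 -0.   ]
```

Request:
play_rows(moves=[0, -19, -22, 8, 7, 0, -38, -44, 16, 14, 0, -57, -67, 24, 21, 0, -75, -89, 32, 28, 0, -94, -111, 40, 35, 0, -113, -134, 48, 42, 0, -132, -156, 56, 49, 0, -150, -178, 66, 56])

```text
time: 16.72
tool_pos: [414.7, -175.8, 140.2]
tcp_rot: [-3.14, 0.001, 0.491]
contact_force: [-0.1, -0.9, 0.4]
grip_width: 91.7
```

```bash
python3 p.py 415 -175.5 120 0; python3 - <<'E'
from meas import *
c=cap("top","t11"); crop(c,225,130,130,110,6,'t11c')
E
```

```text
t 16.72 now [ 414.7 -175.8  140.2] yaw 0.491 grip 91.7 F [-0.1 -0.9  0.4] | shift [ 0.4 -0.1 20.2] turn 28.1
  q [-0.57  0.34  1.87  0.    0.93  0.51] tilt [-3.14e+00  1.00e-03]
```

View pics/t11c.png

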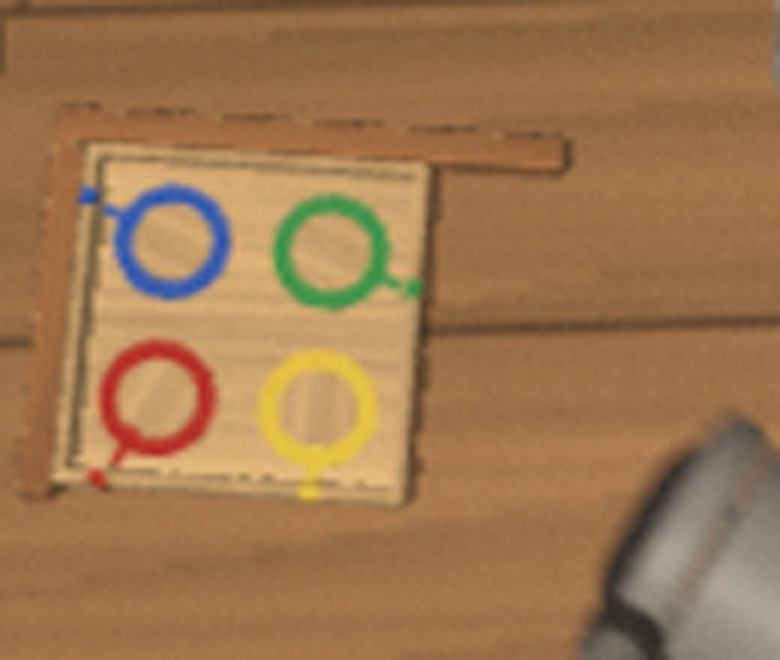

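The caddy is square and flush in the corner. In the crop the rings are: green (332,251), yellow (319,410), red (158,398), blue (172,241).

```bash
python3 - <<'E'
from meas import *
c=dict(cap("top"))
H,S,V=masks(c)
for col,z in HUE.items():
    h=z; m=(H>=h[0])&(H<=h[1])
    if len(h)==4: m|=H>=h[2]
    m&=(S>110)&(V>60); m[:, :230]=0; m[:,302:]=0; m[:145]=0; m[220:]=0
    m=m.astype(np.uint8)
    for mm,st,ce in blob(m,4):
        if st[4]>100:
            cnt=max(cv2.findContours(mm.astype(np.uint8),cv2.RETR_EXTERNAL,cv2.CHAIN_APPROX_NONE)[0],key=cv2.contourArea)
            print(col,"ring",st,ce)
        else: print(col,"mark",st,ce)
f=lambda L:[(225+u/6,130+v/6) for u,v in L]
N=["green","yellow","red","blue"]
R_=ray(c,f([(332,251),(319,410),(158,398),(172,241)]),5); M=ray(c,f([(411,288),(310,492),(97,478),(89,195)]),16)
d=(M-R_)[:,:2]
for i,n in enumerate(N): print(n,R_[i,:2],M[i,:2],np.degrees(np.arctan2(d[i,1],d[i,0])),tof(R_[i]))
E
python3 p.py 415 -175.5 50 0
```

```text
red ring [242 187  19  20 140] [250.7 196.2]
red mark [240 209   3   2   5] [240.8 209.6]
yellow mark [270 191   4   4   4] [271.5 192.5]
yellow mark [272 197  15  10  29] [279.7 203.4]
blue ring [243 161  20  19 108] [252.9 170. ]
blue mark [239 162   2   2   4] [239.5 162.5]
green ring [271 163  20  18 103] [279.9 171.8]
green mark [293 177   2   2   4] [293.5 177.5]
green [655.5  15.4] [631.8 -26.2] -119.63353399630697 [ -47.4 -132.3]
yellow [570.9  23.3] [526.5  27.5] 174.62236879423773 [-132.4 -132. ]
red [579.7 107. ] [536.8 136.6] 145.34392159683546 [-131.1  -47.9]
blue [663.4  99.5] [686.6 141.3] 60.93074219390012 [-47.  -47.9]
 t 16.82 now [ 412.3 -175.9  139. ] yaw 0.49 grip 92.0 F [-0.1  0.8 -0. ] | shift [ 2.9  1.4 89. ] turn 28.1
  q [-0.57  0.34  1.88 -0.    0.93  0.51] tilt [-3.136  0.004]
```

Request:
play_rows(moves=[0, 2, 0.5, 5, 7, 0, 2, 0.5, 12, 14, 0, 2, 0.5, 20, 21, 0, 2, 0.5, 20, 28, 0, 2, 0.5, 20, 28, 0, 2, 0.5, 20, 28])

```text
time: 17.32
tool_pos: [418.6, -174.4, 120.9]
tcp_rot: [-3.141, 0.001, 0.013]
contact_force: [0.7, 0.4, 0.2]
grip_width: 91.8
```

```bash
python3 p.py 415 -175.5 50 0; python3 - <<'E'
from meas import *
c=cap("wrist","w12"); print(proj(c,[[415,-175.5,60]]))
E
```

```text
t 17.32 now [ 418.6 -174.4  120.9] yaw 0.013 grip 91.8 F [0.7 0.4 0.2] | shift [-3.6  1.1 70.9] turn 0.8
  q [-0.56  0.37  1.89  0.    0.88  0.99] tilt [-3.141e+00  1.000e-03]
[[323.2 231.8]]
```

View pics/w12.png

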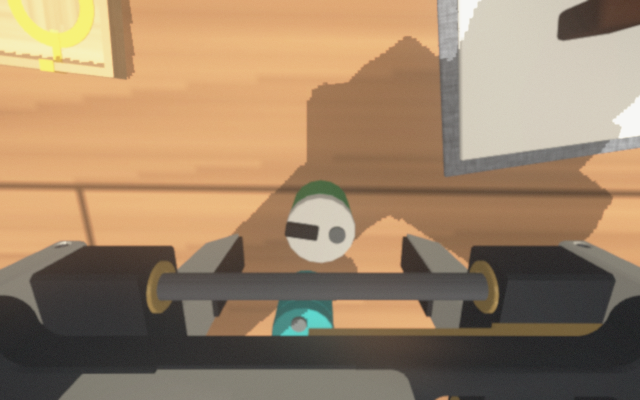

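Request:
play_rows(moves=[0, 0, 0, 20, 0, 0, 0, 0, 40, 0, 0, 0, 0, 40, 0, 0, 0, 0, 40, 0])

```text
time: 17.7
tool_pos: [418.1, -174.2, 80.9]
tcp_rot: [-3.14, 0.002, 0.011]
contact_force: [0.8, 0.2, -0.0]
grip_width: 92.0
```

```bash
python3 p.py 415 -175.5 49 0
```

```text
t 17.7 now [ 418.1 -174.2   80.9] yaw 0.011 grip 92.0 F [ 0.8  0.2 -0. ] | shift [-3.1  1.3 31.9] turn 0.6
  q [-0.56  0.44  1.93  0.    0.78  1.  ] tilt [-3.14e+00  2.00e-03]
```

Request:
play_rows(moves=[0, -3, 1.3, 15, 0, 0, -3, 1.3, 32, 0, 0, -3, 1.3, 32, 0, 200, -3, 1.3, 32, 0, 255, -3, 1.3, 32, 0, 255, -3, 1.3, 32, 0, 255, -3, 1.3, 32, 0, 255, -3, 1.3, 32, 0])

```text
time: 18.37
tool_pos: [415.8, -176.0, 49.9]
tcp_rot: [3.141, -0.001, 0.009]
contact_force: [-0.6, -0.2, 0.9]
grip_width: 63.3
```

Request:
play_rows(moves=[255, 0, 0, 0, 0, 255, 0, 0, 0, 0, 255, 0, 0, 0, 0, 255, 0, 0, 0, 0, 255, 0, 0, 0, 0])

```text
time: 18.78
tool_pos: [415.5, -175.7, 49.4]
tcp_rot: [-3.141, -0.0, 0.009]
contact_force: [-1.0, 1.9, 5.7]
grip_width: 49.6
```

Request:
play_rows(moves=[255, 0, 0, -10, 0, 255, 0, 0, -30, 0, 255, 0, 0, -60, 0, 255, 0, 0, -60, 0, 255, 0, 0, -60, 0])

```text
time: 19.2
tool_pos: [416.1, -176.3, 110.0]
tcp_rot: [3.14, -0.003, 0.009]
contact_force: [-0.3, -0.3, -1.5]
grip_width: 49.2
```

```bash
python3 p.py 655 16 110 2.79; python3 - <<'E'
from meas import *
c=cap("wrist","w13")
E
```

```text
t 19.2 now [ 416.1 -176.3  110. ] yaw 0.009 grip 49.2 F [-0.3 -0.3 -1.5] | shift [ 240.5 -190.3    0.3] turn -159.4
  q [-0.57  0.39  1.91 -0.    0.85  0.99] tilt [ 3.14e+00 -3.00e-03]
```

View pics/w13.png

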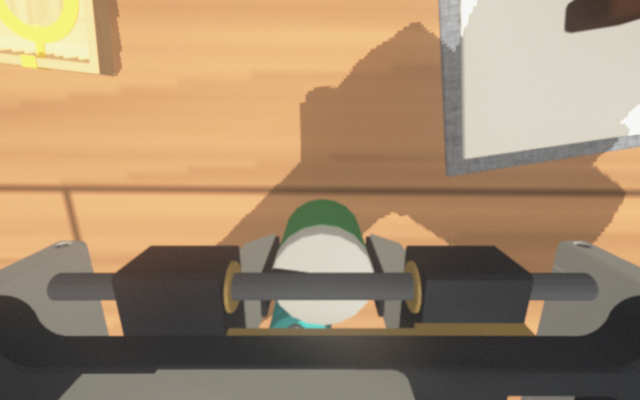

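Request:
play_rows(moves=[255, 10, -8, 0, -7, 255, 30, -24, 0, -14, 255, 55, -44, 0, -21, 255, 80, -64, 0, -28, 255, 105, -83, 0, -35, 255, 130, -103, 0, -42, 255, 155, -122, 0, -49, 255, 180, -142, 0, -56])

```text
time: 19.92
tool_pos: [594.3, -31.1, 106.9]
tcp_rot: [-3.138, 0.001, 0.992]
contact_force: [-0.8, -1.0, -1.9]
grip_width: 49.7
```

```bash
python3 p.py 655 16 110 2.79
```

```text
t 19.92 now [594.3 -31.1 106.9] yaw 0.992 grip 49.7 F [-0.8 -1.  -1.9] | shift [72.6 25.1 -3.2] turn -103.0
  q [-0.18  0.61  1.5  -0.    1.03  0.4 ] tilt [-3.138e+00  1.000e-03]
```

Request:
play_rows(moves=[255, 15, 5, -2, -7, 255, 30, 10, -2, -14, 255, 45, 15, -2, -21, 255, 60, 20, -2, -28, 255, 72, 25, -2, -35, 255, 72, 25, -2, -42, 255, 72, 25, -2, -49, 255, 72, 25, -2, -56])

```text
time: 20.58
tool_pos: [653.9, 14.2, 108.3]
tcp_rot: [-3.138, -0.002, 1.97]
contact_force: [-0.3, 0.2, -1.5]
grip_width: 49.5
```

Request:
play_rows(moves=[255, 0, 0, 0, -7, 255, 0, 0, 0, -14, 255, 0, 0, 0, -21, 255, 0, 0, 0, -28, 255, 0, 0, 0, -35, 255, 0, 0, 0, -42, 255, 0, 0, 0, -47, 255, 0, 0, 0, -47])

```text
time: 21.25
tool_pos: [653.8, 13.9, 108.7]
tcp_rot: [-3.141, -0.004, 2.786]
contact_force: [0.2, 0.1, -1.9]
grip_width: 49.3
```

```bash
python3 p.py 655 16 56 2.79; python3 - <<'E'
from meas import *
c=cap("wrist","w14"); c=cap("side"); crop(c,270,110,140,110,5,"s14")
E
```

```text
t 21.25 now [653.8  13.9 108.7] yaw 2.786 grip 49.3 F [ 0.2  0.1 -1.9] | shift [-0.6  2.4 52.7] turn -0.2
  q [-0.1   0.7   1.31  0.    1.13 -1.31] tilt [-3.141 -0.004]
```

View pics/w14.png

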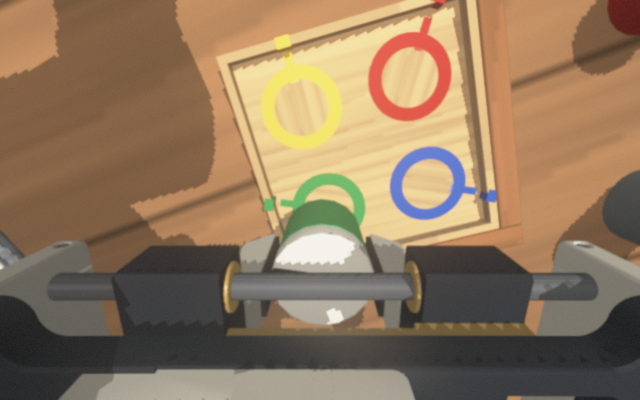

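View pics/s14.png

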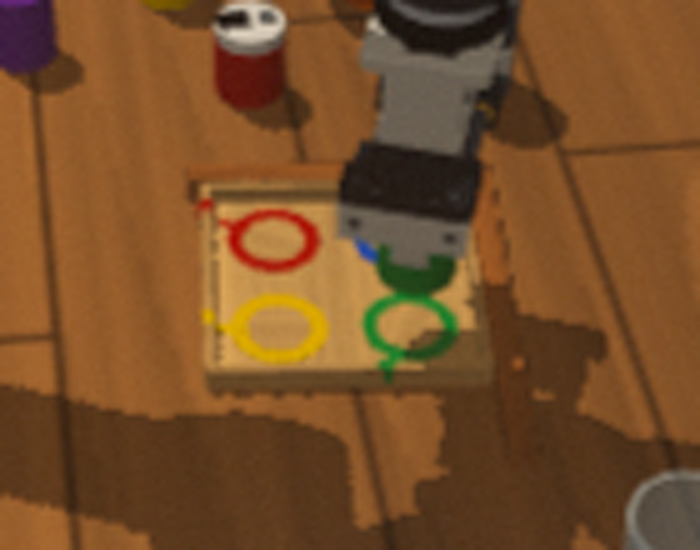

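Request:
play_rows(moves=[255, -0.5, 2, 15, 0, 255, -0.5, 2, 32, 0, 255, -0.5, 2, 45, 0, 255, -0.5, 2, 50, 0, 255, -0.5, 2, 52, 0, 255, -0.5, 2, 53.5, 0, 255, -0.5, 2, 53.5, 0])

```text
time: 21.93
tool_pos: [656.3, 15.6, 58.0]
tcp_rot: [3.141, 0.001, 2.783]
contact_force: [0.3, 0.1, -1.5]
grip_width: 49.5
```

```bash
python3 p.py 655 16 54.4 2.79
```

```text
t 21.93 now [656.3  15.6  58. ] yaw 2.783 grip 49.5 F [ 0.3  0.1 -1.5] | shift [ 1.4 -0.1  3.6] turn -0.4
  q [-0.09  0.76  1.35  0.    1.03 -1.31] tilt [3.141e+00 1.000e-03]
```

Request:
play_rows(moves=[255, 0.7, 0, 1.5, 0, 255, 0.7, 0, 3, 0, 255, 0.7, 0, 3.6, 0, 255, 0.7, 0, 3.6, 0])

```text
time: 22.27
tool_pos: [655.5, 15.9, 54.5]
tcp_rot: [3.141, 0.001, 2.783]
contact_force: [-0.6, 0.5, -1.0]
grip_width: 49.2
```

Request:
play_rows(moves=[255, 0, 0, 0.7, 0, 255, 0, 0, 0.7, 0, 180, 0, 0, 0.7, 0, 60, 0, 0, 0.5, 0, 60, 0, 0, 0, 0, 60, 0, 0, 0, 0, 60, 0, 0, 0, 0, 60, 0, 0, 0, 0])

```text
time: 22.93
tool_pos: [655.4, 15.9, 53.9]
tcp_rot: [3.142, -0.0, 2.784]
contact_force: [-0.2, 0.9, 0.6]
grip_width: 69.9
```

Request:
play_rows(moves=[40, 0, 0, -10, 0, 40, 0, 0, -40, 0, 40, 0, 0, -75, 0, 40, 0, 0, -95, 0, 40, 0, 0, -95, 0])

```text
time: 23.35
tool_pos: [658.1, 15.7, 155.8]
tcp_rot: [3.139, 0.01, 2.784]
contact_force: [0.7, -0.6, 0.4]
grip_width: 77.7
```

```bash
python3 p.py 588 279 150 1.57; python3 - <<'E'
from meas import *
c=cap("wrist","w15"); c=cap("side","s15"); crop(c,250,70,140,140,4.2,"s15c")
E
```

```text
t 23.35 now [658.1  15.7 155.8] yaw 2.784 grip 77.7 F [ 0.7 -0.6  0.4] | shift [158.  222.1   4.8] turn 69.5
  q [-0.09  0.66  1.26  0.    1.22 -1.31] tilt [3.139 0.01 ]
```

View pics/w15.png

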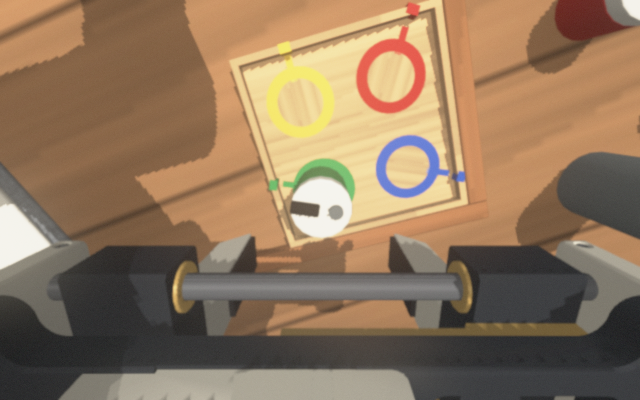

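View pics/s15c.png

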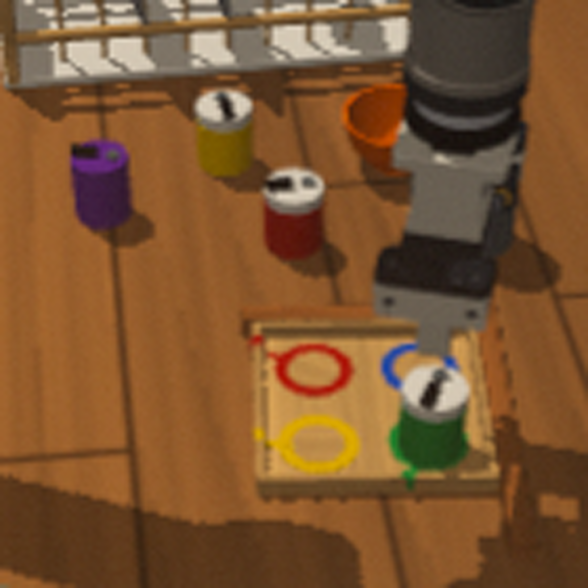

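```bash
python3 - <<'E'
from meas import *
c=cap("top","t15"); crop(c,130,130,180,110,4.4,"t15c")
for n,uv in (("red",(192,193)),("yellow",(150,219))):
    print(n,spout(c,uv))
c=cap("side"); 
for n,uv in (("red",(320,114)),("yellow",(303.5,96))): print(n,spout(c,uv,rad=9))
E
```

```text
red (array([585.3, 278.2]), (array([-12.6,  -1.1]), np.float64(-174.96814378566697), 17), 8.329614639282227)
yellow (array([526.4, 403.9]), (array([13.8, -6.8]), np.float64(-26.243059163448205), 7), 6.670932292938232)
red (array([585.9, 271.8]), (array([-12. ,   2.8]), np.float64(167.01944184713048), 8), 6.325332164764404)
yellow (array([538.9, 398.3]), (array([ 1., -3.]), np.float64(-71.00064872685326), 9), 6.18475866317749)
```

View pics/t15c.png

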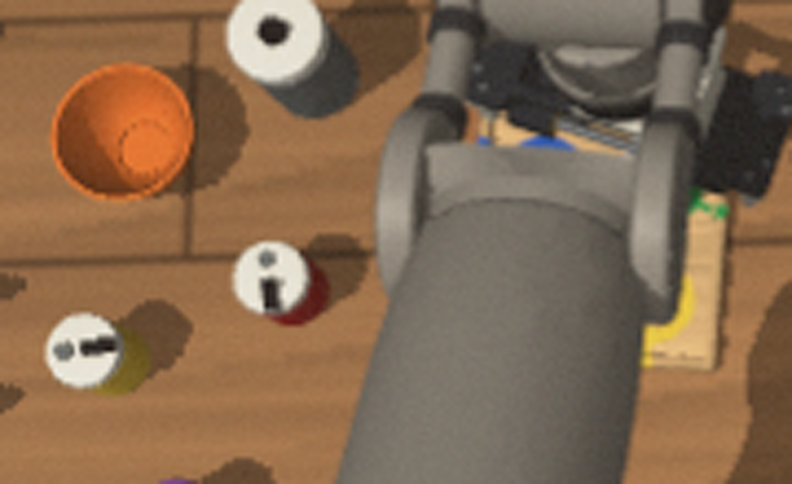

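```bash
python3 - <<'E'
from meas import *
c=cap("top")
print(spout(c,(148.9,209.5)))
s=cap("side"); print(ray(s,[(319.8,114.8),(303.3,96)],60))
E
python3 p.py 585.5 277 150 2.2
```

```text
(array([539.9, 405.7]), (array([  1.1, -14.7]), np.float64(-85.62963628376724), 17), 8.549903869628906)
[[585.4 272.5  60. ]
 [539.7 394.9  60. ]]
 t 23.65 now [654.6  15.9 147.6] yaw 2.783 grip 77.2 F [ 0.1 -0.1 -0.1] | shift [156.2 220.3  -2.1] turn 33.4
  q [-0.09  0.67  1.27  0.    1.21 -1.31] tilt [-3.141e+00 -3.000e-03]
```

Request:
play_rows(moves=[0, 20, 28, -2, 4, 0, 40, 56, -2, 9, 0, 60, 84, -2, 14, 0, 80, 112, -2, 19, 0, 100, 141, -2, 24, 0, 120, 169, -2, 29, 0, 138, 195, 0, 33, 0, 156, 220, 10, 33])

```text
time: 24.32
tool_pos: [586.1, 278.5, 139.5]
tcp_rot: [3.14, 0.0, 2.204]
contact_force: [-0.1, -0.4, 0.5]
grip_width: 91.5
```

Request:
play_rows(moves=[0, 0, 0, 10, 0, 0, 0, 0, 20, 0, 0, 0, 0, 20, 0])

```text
time: 24.57
tool_pos: [584.8, 275.7, 115.6]
tcp_rot: [-3.136, -0.001, 2.208]
contact_force: [-0.9, -1.1, -1.7]
grip_width: 91.6
```

```bash
python3 p.py 585.5 277 50 2.2; python3 - <<'E'
from meas import *
c=cap("wrist","w16"); print(proj(c,[[585.5,277,60]]))
t=cap("top","t16"); crop(t,225,130,130,110,6,'t16c')
E
```

```text
t 24.57 now [584.8 275.7 115.6] yaw 2.208 grip 91.6 F [-0.9 -1.1 -1.7] | shift [ 0.5  1.7 65.6] turn 0.5
  q [ 0.32  0.68  1.33 -0.    1.14 -0.31] tilt [-3.136e+00 -1.000e-03]
[[324.4 228.5]]
```

View pics/w16.png

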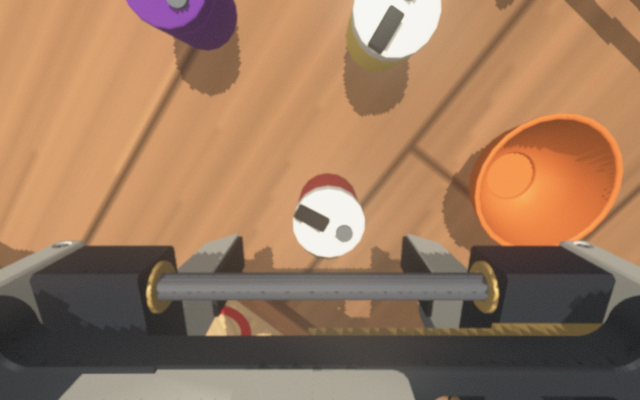

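View pics/t16c.png

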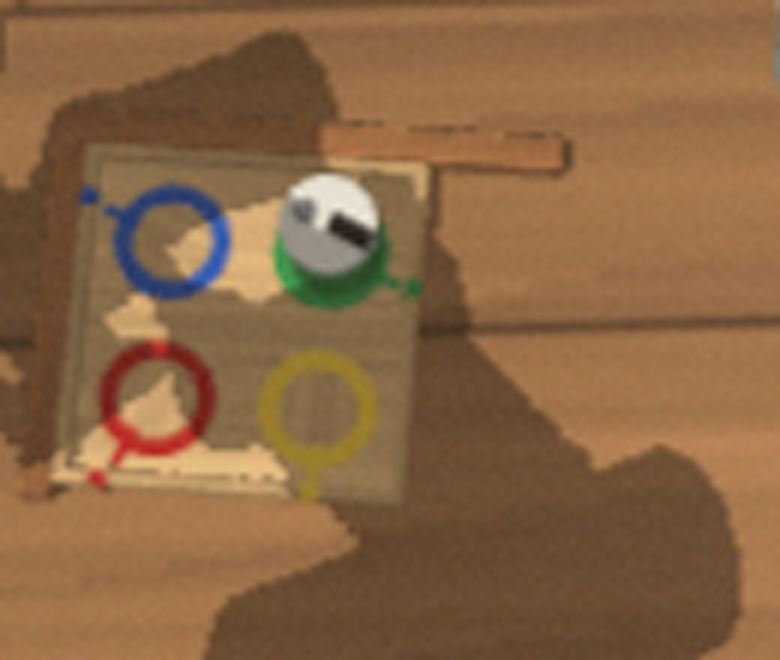

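```bash
python3 - <<'E'
from meas import *
c=cap("wrist"); crop(c,285,170,90,95,7,"w16c")
print(spout(c,(329,221),zt=60,rad=40,dark=90))
P=ray(c,[(344,233),(329,221)],60); Q=ray(c,(311,218),65); print(P,Q); 
E
```

```text
(array([584.9, 282.7]), None, 35.89700698852539)
[[601.  281.3  60. ]
 [587.1 282.2  60. ]] [[574.9 278.1  65. ]]
```

View pics/w16c.png

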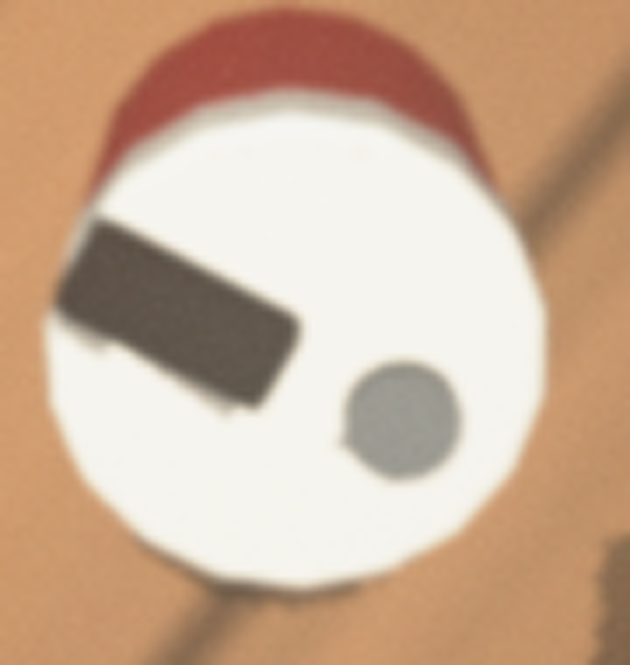

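```bash
python3 - <<'E'
from meas import *
c=cap("wrist"); f=lambda L:[(285+u/7,170+v/7) for u,v in L]
P=ray(c,f([(105,220),(298,318),(65,305),(262,405),(402,420),(295,342)]),67)[:,:2]
for a,b in((0,1),(2,3),(5,4)):
    d=P[a]-P[b]; print(np.degrees(np.arctan2(d[1],d[0])))
print(P)
E
python3 p.py 585.5 278 50 2.2
```

```text
-171.70511916729134
-172.0597681350073
178.8433351181299
[[562.7 283.6]
 [583.1 286.6]
 [564.5 274.4]
 [585.6 277.4]
 [597.4 284.2]
 [584.3 284.5]]
 t 24.77 now [587.1 275.4 119.4] yaw 2.206 grip 91.7 F [ 0.4 -0.4 -0.9] | shift [ 3.   0.2 69.4] turn 0.3
  q [ 0.32  0.68  1.32 -0.    1.14 -0.31] tilt [3.141 0.   ]
```

Request:
play_rows(moves=[0, 2, 1.5, 30, 0, 0, 2, 1.5, 55, 0, 0, 2, 1.5, 69, 0, 0, 2, 1.5, 69, 0, 255, 2, 1.5, 69, 0, 255, 2, 1.5, 69, 0, 255, 2, 1.5, 69, 0, 255, 2, 1.5, 69, 0])

```text
time: 25.43
tool_pos: [587.3, 279.2, 51.8]
tcp_rot: [3.139, 0.001, 2.207]
contact_force: [0.8, 1.0, 0.0]
grip_width: 69.5
```

Request:
play_rows(moves=[255, 0, 0, 0, 0, 255, 0, 0, 0, 0, 255, 0, 0, 0, 0, 255, 0, 0, 0, 0, 255, 0, 0, 0, 0, 255, 0, 0, 0, 0])

```text
time: 25.93
tool_pos: [586.6, 279.2, 50.6]
tcp_rot: [3.141, 0.0, 2.208]
contact_force: [-1.4, -0.7, 3.0]
grip_width: 49.5
```

Request:
play_rows(moves=[255, 0, 0, -10, 0, 255, 0, 0, -30, 0, 255, 0, 0, -60, 0, 255, 0, 0, -60, 0, 255, 0, 0, -60, 0])

```text
time: 26.35
tool_pos: [587.3, 279.4, 112.2]
tcp_rot: [3.138, 0.001, 2.208]
contact_force: [0.1, 0.1, -2.6]
grip_width: 49.9
```

```bash
python3 p.py 579 108 110 1.49
```

```text
t 26.35 now [587.3 279.4 112.2] yaw 2.208 grip 49.9 F [ 0.1  0.1 -2.6] | shift [-132.9 -108.6    2. ] turn 41.1
  q [ 0.33  0.69  1.33  0.    1.12 -0.31] tilt [3.138e+00 1.000e-03]
```

Request:
play_rows(moves=[255, -10, -8, 0, 5, 255, -32, -26, 0, 11, 255, -56, -46, 0, 17, 255, -80, -66, 0, 23, 255, -104, -85, 0, 29, 255, -124, -101, 0, 35, 255, -133, -108.5, 0, 41, 255, -133, -108.5, 0, 41])

```text
time: 27.02
tool_pos: [577.3, 104.7, 108.9]
tcp_rot: [-3.139, 0.001, 1.484]
contact_force: [0.9, -0.2, -2.5]
grip_width: 49.5
```

Request:
play_rows(moves=[255, 0, 0, 15, 0, 255, 0, 0, 20, 0, 255, 0, 0, 20, 0])

```text
time: 27.27
tool_pos: [576.6, 108.2, 87.9]
tcp_rot: [-3.137, 0.0, 1.494]
contact_force: [-0.4, 0.1, -1.9]
grip_width: 49.4
```

```bash
python3 p.py 579 108 56 1.49; python3 - <<'E'
from meas import *
c=cap("wrist","w17"); c=cap("side"); crop(c,270,90,140,120,5,"s17")
E
```

```text
t 27.27 now [576.6 108.2  87.9] yaw 1.494 grip 49.4 F [-0.4  0.1 -1.9] | shift [ 0.   2.6 31.9] turn 0.2
  q [0.05 0.62 1.54 0.   0.98 0.13] tilt [-3.137  0.   ]
```

View pics/w17.png

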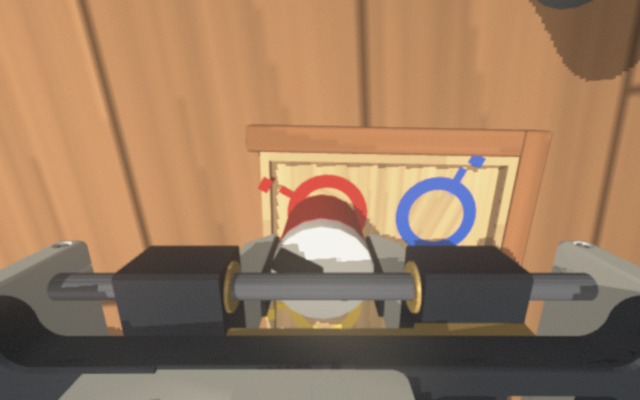

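View pics/s17.png

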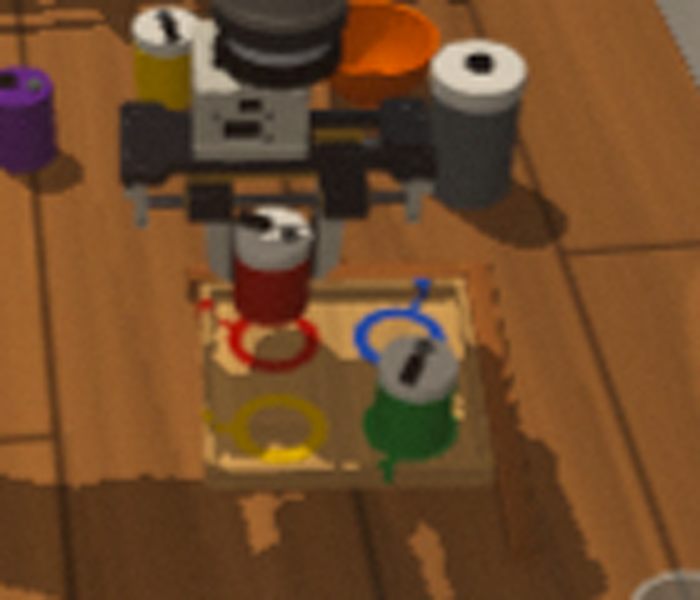

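Request:
play_rows(moves=[255, 0, 2, 12, 0, 255, 0, 2, 22, 0, 255, 0, 2, 28, 0, 255, 0, 2, 30, 0, 255, 0, 2, 31, 0, 255, 0, 2, 31, 0])

```text
time: 27.87
tool_pos: [580.1, 107.5, 58.8]
tcp_rot: [-3.141, -0.0, 1.492]
contact_force: [-0.5, -0.6, 0.2]
grip_width: 49.4
```

```bash
python3 p.py 579 108 55.6 1.49
```

```text
t 27.87 now [580.1 107.5  58.8] yaw 1.492 grip 49.4 F [-0.5 -0.6  0.2] | shift [ 0.4 -1.2  3.2] turn 0.1
  q [0.05 0.66 1.56 0.   0.92 0.13] tilt [-3.141 -0.   ]
```

Request:
play_rows(moves=[255, 0, -1, 1.5, 0, 255, 0, -1, 3, 0, 255, 0, -1, 3, 0])

```text
time: 28.12
tool_pos: [579.2, 107.5, 56.1]
tcp_rot: [3.142, -0.0, 1.492]
contact_force: [-0.9, -0.7, -0.9]
grip_width: 49.5
```

Request:
play_rows(moves=[255, 0, 0, 0.8, 0, 255, 0, 0, 0.8, 0, 180, 0, 0, 0.5, 0, 60, 0, 0, 0, 0, 60, 0, 0, 0, 0, 60, 0, 0, 0, 0, 60, 0, 0, 0, 0, 60, 0, 0, 0, 0])

```text
time: 28.78
tool_pos: [579.3, 107.6, 56.2]
tcp_rot: [3.141, -0.0, 1.492]
contact_force: [-0.8, -0.1, 0.5]
grip_width: 69.8
```

Request:
play_rows(moves=[40, 0, 0, -10, 0, 40, 0, 0, -40, 0, 40, 0, 0, -75, 0, 40, 0, 0, -95, 0, 40, 0, 0, -95, 0])

```text
time: 29.2
tool_pos: [581.9, 107.8, 157.1]
tcp_rot: [3.132, -0.001, 1.492]
contact_force: [1.0, 0.6, 0.4]
grip_width: 77.3
```

```bash
python3 p.py 540 403 150 2.2; python3 - <<'E'
from meas import *
c=cap("wrist","w18"); c=cap("side","s18"); crop(c,250,70,140,140,4.2,"s18c")
c=cap("top","t18"); crop(c,130,130,180,110,4.4,"t18c"); print(spout(c,(148.9,209.5)))
E
```

```text
t 29.2 now [581.9 107.8 157.1] yaw 1.492 grip 77.3 F [1.  0.6 0.4] | shift [291.  -65.1   6.9] turn -40.6
  q [0.05 0.54 1.47 0.   1.12 0.13] tilt [ 3.132e+00 -1.000e-03]
(array([539.9, 405.7]), (array([  1.1, -14.7]), np.float64(-85.62963628376724), 17), 8.549903869628906)
```

View pics/w18.png

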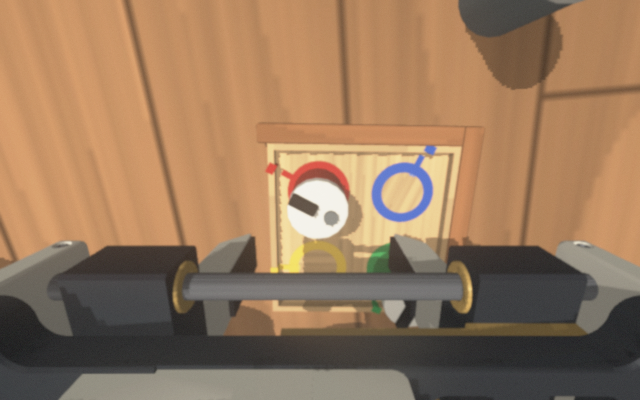

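View pics/t18c.png

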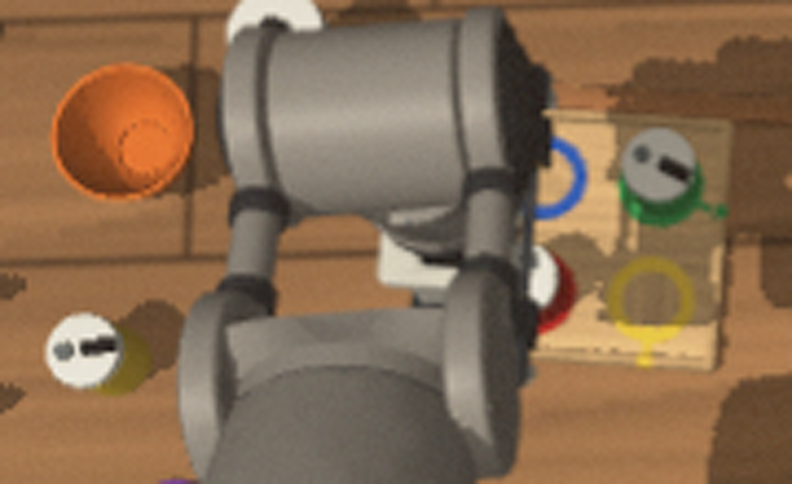

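```bash
python3 - <<'E'
from meas import *
c=cap("side"); crop(c,220,30,150,100,5,"rack"); print(ray(c,[(252,89),(352,84),(300,87)],0), ray(c,[(252,89),(352,84)],20))
t=cap("top"); print(ray(t,[(112,150),(112,275)],0),ray(t,[(101,150),(98,275)],100))
print(ray(t,[(157,160)],50))
E
```

```text
[[347.2 557.9   0. ]
 [756.5 550.4   0. ]
 [541.2 551.    0. ]] [[348.8 526.3  20. ]
 [749.2 519.   20. ]]
[[745.1 556.9   0. ]
 [349.1 533.6   0. ]] [[713.7 536.5 100. ]
 [350.7 521.9 100. ]]
[[692.7 389.1  50. ]]
```

View pics/rack.png

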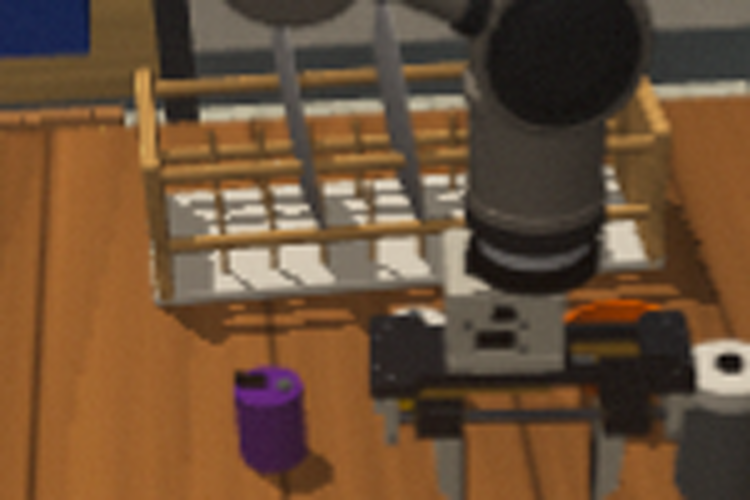

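Request:
play_rows(moves=[0, 30, -7, 0, -7, 0, 68, -15, 0, -14, 0, 106, -24, 0, -21, 0, 144, -32, 0, -28, 0, 182, -41, 0, -35, 0, 220, -50, 0, -42, 0, 258, -58, 0, -49, 0, 290, -65, 0, -54])

```text
time: 30.12
tool_pos: [535.8, 404.1, 149.5]
tcp_rot: [-3.139, -0.001, 2.442]
contact_force: [0.4, -0.2, 0.9]
grip_width: 91.8
```

```bash
python3 p.py 540 403 118 2.43
```

```text
t 30.12 now [535.8 404.1 149.5] yaw 2.442 grip 91.8 F [ 0.4 -0.2  0.9] | shift [-4.   2.  31.5] turn 0.7
  q [ 0.53  0.69  1.21  0.    1.24 -0.34] tilt [-3.139e+00 -1.000e-03]
```

Request:
play_rows(moves=[0, -3, 2, 15, 0.7, 0, -3, 2, 30, 0.7, 0, -3, 2, 30, 0.7, 0, -3, 2, 30, 0.7])

```text
time: 30.45
tool_pos: [539.8, 400.8, 119.1]
tcp_rot: [-3.137, -0.001, 2.422]
contact_force: [0.1, 0.3, -0.3]
grip_width: 92.2
```

```bash
python3 p.py 540 403 50 2.43; python3 - <<'E'
from meas import *
c=cap("wrist","w19"); print(proj(c,[[540,403,60]])); crop(c,270,160,110,110,6,"w19c")
E
```

```text
t 30.45 now [539.8 400.8 119.1] yaw 2.422 grip 92.2 F [ 0.1  0.3 -0.3] | shift [ 1.3  2.1 69.1] turn -0.4
  q [ 0.52  0.72  1.23 -0.    1.19 -0.33] tilt [-3.137e+00 -1.000e-03]
[[325.  225.7]]
```

View pics/w19.png

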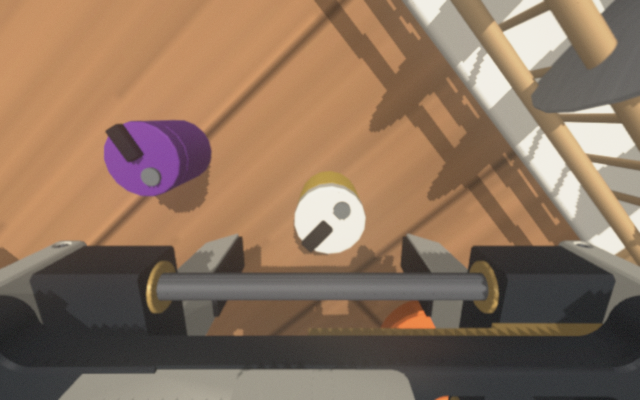

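View pics/w19c.png

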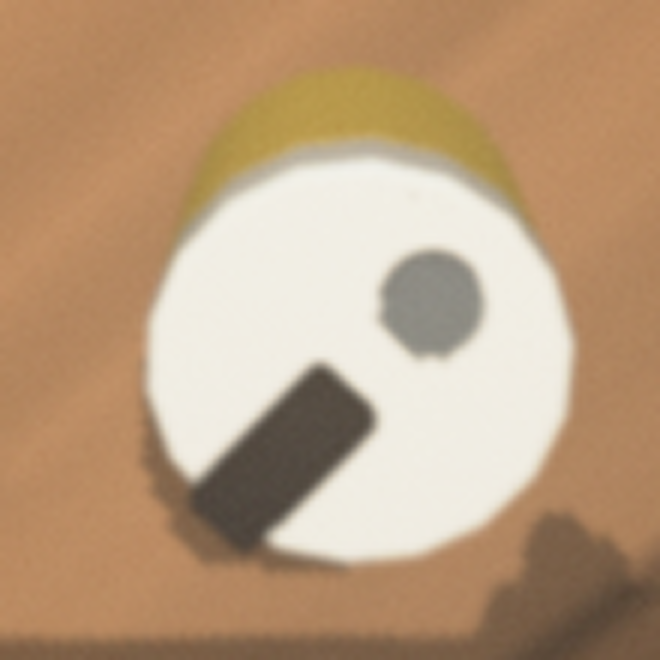

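```bash
python3 - <<'E'
from meas import *
c=cap("wrist"); f=lambda L:[(270+u/6,160+v/6) for u,v in L]
P=ray(c,f([(193,497),(318,362),(248,548),(378,418),(432,302),(360,360)]),67)[:,:2]
for a,b in((0,1),(2,3),(5,4)):
    d=P[a]-P[b]; print(np.degrees(np.arctan2(d[1],d[0])))
E
python3 p.py 540 404 50 2.43
```

```text
-82.235671149358
-83.86511307907081
-90.44991748055814
 t 30.55 now [541.1 401.  121.3] yaw 2.422 grip 92.4 F [-0.1  0.   0.3] | shift [ 2.8  1.5 71.3] turn -0.5
  q [ 0.52  0.72  1.23  0.    1.19 -0.33] tilt [-3.142 -0.   ]
```

Request:
play_rows(moves=[0, 2, 2, 30, 0, 0, 2, 2, 55, 0, 0, 2, 2, 70, 0, 0, 2, 2, 70, 0, 255, 2, 2, 70, 0, 255, 2, 2, 70, 0, 255, 2, 2, 70, 0, 255, 2, 2, 70, 0])

```text
time: 31.22
tool_pos: [541.5, 404.6, 53.0]
tcp_rot: [3.139, 0.001, 2.422]
contact_force: [0.2, 0.8, 0.6]
grip_width: 69.4
```

Request:
play_rows(moves=[255, 0, 0, 0, 0, 255, 0, 0, 0, 0, 255, 0, 0, 0, 0, 255, 0, 0, 0, 0, 255, 0, 0, 0, 0, 255, 0, 0, 0, 0])

```text
time: 31.72
tool_pos: [540.9, 404.4, 51.6]
tcp_rot: [3.141, 0.0, 2.422]
contact_force: [0.3, 1.2, 3.7]
grip_width: 49.7
```

Request:
play_rows(moves=[255, 0, 0, -10, 0, 255, 0, 0, -30, 0, 255, 0, 0, -60, 0, 255, 0, 0, -85, 0, 255, 0, 0, -85, 0])

```text
time: 32.13
tool_pos: [542.8, 405.5, 142.5]
tcp_rot: [3.133, 0.003, 2.422]
contact_force: [1.0, 0.8, -0.0]
grip_width: 49.6
```

```bash
python3 p.py 570.5 24 135 0.67
```

```text
t 32.13 now [542.8 405.5 142.5] yaw 2.422 grip 49.6 F [ 1.   0.8 -0. ] | shift [-272.1 -268.8    5.9] turn 100.4
  q [ 0.53  0.7   1.21  0.    1.22 -0.32] tilt [3.133e+00 3.000e-03]
```

Request:
play_rows(moves=[255, -12, -12, -10, 5, 255, -36, -36, -10, 12, 255, -62, -61, -10, 19, 255, -88, -87, -10, 26, 255, -114, -113, -10, 33, 255, -140, -138, -10, 40, 255, -166, -164, -10, 47, 255, -192, -190, -10, 54])

```text
time: 32.8
tool_pos: [559.1, 133.0, 145.6]
tcp_rot: [-3.14, 0.0, 1.474]
contact_force: [1.0, 0.2, -1.3]
grip_width: 49.6
```

```bash
python3 p.py 570.5 24 135 0.67
```

```text
t 32.8 now [559.1 133.  145.6] yaw 1.474 grip 49.6 F [ 1.   0.2 -1.3] | shift [-107.4   21.9   10.6] turn 46.1
  q [0.1  0.53 1.53 0.   1.09 0.2 ] tilt [-3.14  0.  ]
```

Request:
play_rows(moves=[255, -20, 4, 0, 7, 255, -40, 8, 0, 14, 255, -60, 12, 0, 21, 255, -80, 16, 0, 28, 255, -97, 20, 0, 35, 255, -107.5, 22, 0, 42, 255, -107.5, 22, 0, 46, 255, -107.5, 22, 0, 46])

```text
time: 33.47
tool_pos: [571.6, 24.8, 145.6]
tcp_rot: [-3.141, 0.001, 0.673]
contact_force: [0.5, 0.2, -1.0]
grip_width: 49.3
```

Request:
play_rows(moves=[255, 0, 0, 20, 0, 255, 0, 0, 50, 0, 255, 0, 0, 60, 0, 255, 0, 0, 60, 0, 255, 0, 0, 60, 0])

```text
time: 33.88
tool_pos: [571.8, 26.0, 86.0]
tcp_rot: [-3.141, 0.001, 0.678]
contact_force: [-0.1, 0.4, -1.5]
grip_width: 49.4
```

```bash
python3 p.py 570.5 24 56.6 0.67; python3 - <<'E'
from meas import *
c=cap("wrist","w20"); c=cap("side"); crop(c,270,90,140,120,5,"s20")
E
```

```text
t 33.88 now [571.8  26.   86. ] yaw 0.678 grip 49.4 F [-0.1  0.4 -1.5] | shift [-2.2  0.8 29.4] turn 0.5
  q [-0.09  0.6   1.59  0.    0.95  0.8 ] tilt [-3.141e+00  1.000e-03]
```

View pics/w20.png

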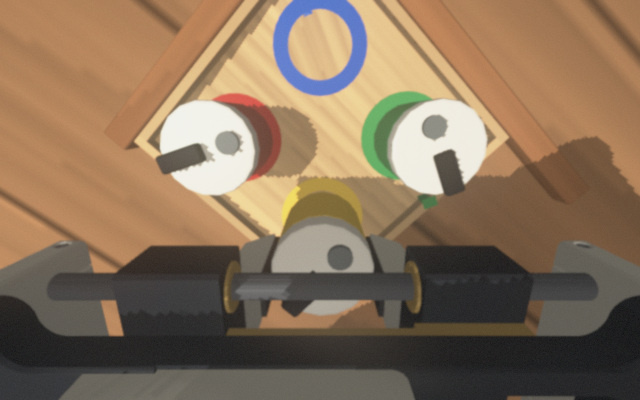

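View pics/s20.png

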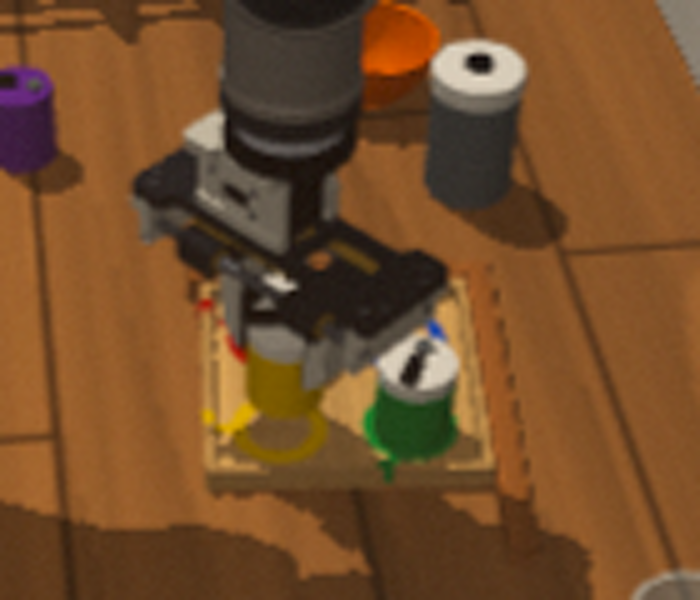

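Yellow is positioned over its ring, clear of red and green. Lowering it.

Request:
play_rows(moves=[255, -2, 0.5, 10, 0.4, 255, -2, 0.5, 20, 0.4, 255, -2, 0.5, 26, 0.4, 255, -2, 0.5, 28, 0.4, 255, -2, 0.5, 29, 0.4, 255, -2, 0.5, 29, 0.4])

```text
time: 34.48
tool_pos: [570.7, 24.0, 57.0]
tcp_rot: [-3.141, 0.0, 0.67]
contact_force: [0.0, -0.5, -1.1]
grip_width: 49.4
```

```bash
python3 p.py 570.5 24 56.6 0.67
```

```text
t 34.48 now [570.7  24.   57. ] yaw 0.67 grip 49.4 F [ 0.  -0.5 -1.1] | shift [-0.2 -0.1  0.4] turn 0.0
  q [-0.09  0.64  1.62  0.    0.89  0.81] tilt [-3.141  0.   ]
```

Request:
play_rows(moves=[255, 0, 0, 0.8, 0, 255, 0, 0, 1, 0, 180, 0, 0, 0.8, 0, 75, 0, 0, 0.5, 0, 75, 0, 0, 0.5, 0, 75, 0, 0, 0.5, 0, 75, 0, 0, 0.5, 0, 75, 0, 0, 0.5, 0])

```text
time: 35.15
tool_pos: [570.8, 24.0, 56.6]
tcp_rot: [-3.142, -0.0, 0.67]
contact_force: [0.1, -0.6, -0.5]
grip_width: 64.6
```

Request:
play_rows(moves=[75, 0, 0, -8, 0, 75, 0, 0, -30, 0, 75, 0, 0, -65, 0, 75, 0, 0, -100, 0, 75, 0, 0, -120, 0, 75, -40, 0, -120, 0, 75, -80, 0, -120, 0, 75, -110, 0, -120, 0])

```text
time: 35.82
tool_pos: [482.6, -45.0, 177.4]
tcp_rot: [3.141, 0.0, 0.671]
contact_force: [-0.4, -0.3, -0.2]
grip_width: 65.0
```

Request:
play_rows(moves=[75, -20, 25, 0, 0, 75, -20, 60, 0, 0, 75, -20, 100, 0, 0, 75, -20, 140, 0, 0, 75, -20, 170, 0, 0, 75, -20, 170, 0, 0])

```text
time: 36.32
tool_pos: [576.9, -194.8, 176.8]
tcp_rot: [3.138, -0.001, 0.667]
contact_force: [-1.7, 1.1, -0.5]
grip_width: 64.5
```

```bash
python3 - <<'E'
from meas import *
c=cap("top","t21"); crop(c,225,130,130,110,6,'t21c')
c=cap("side","s21"); crop(c,270,100,140,120,5,"s21c"); print(bot.get_obs()["tool_pos"],bot.get_obs()["time"])
E
```

```text
[ 574.3 -190.5  176.4] 36.4167
```

View pics/t21c.png

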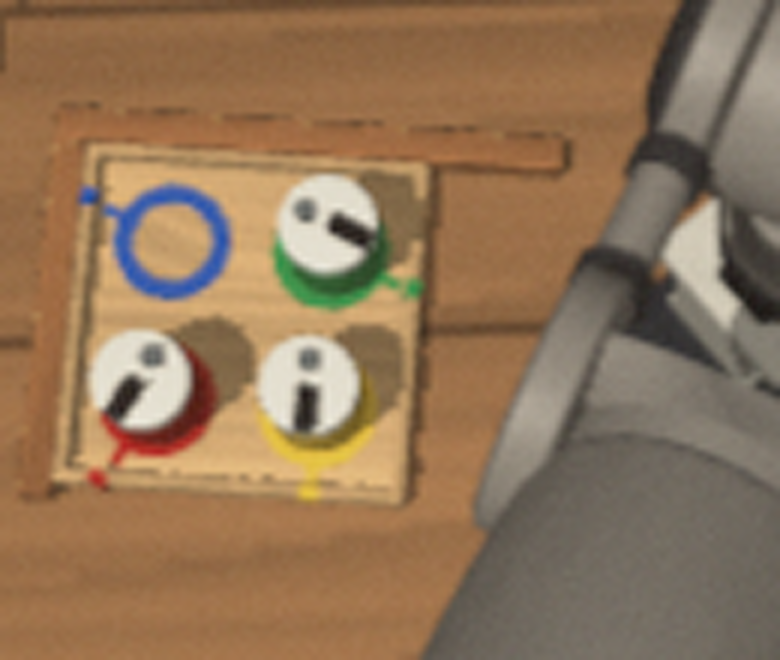

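View pics/s21.png

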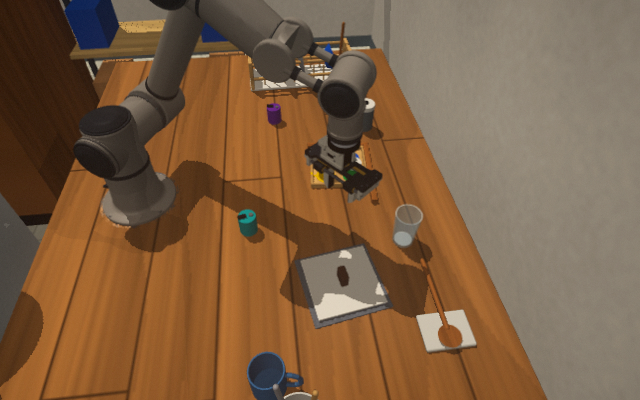

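```bash
python3 - <<'E'
from meas import *
c=cap("top"); f=lambda L:[(225+u/6,130+v/6) for u,v in L]
N=["green","yellow","red"]
C=ray(c,f([(328,225),(309,385),(142,381)]),65)[:,:2]
R_=ray(c,f([(332,251),(319,410),(158,398)]),5)[:,:2]; M=ray(c,f([(411,288),(310,492),(97,478)]),16)[:,:2]
B=ray(c,f([(304,211),(310,358),(152,356)]),66)[:,:2]; S=ray(c,f([(352,230),(306,408),(125,397)]),68)[:,:2]
an=lambda d:np.degrees(np.arctan2(d[:,1],d[:,0]))
print("off",np.linalg.norm(C-R_,axis=1),C-R_); print("mark",an(M-R_),"spout",an(S-B),"err rad",np.radians((an(S-B)-an(M-R_)+180)%360-180))
P=tof(ray(c,f([(88,142),(432,163),(408,503),(55,482)]),16)); print("caddy corners fence frame",P)
# blue search
H,Sx,V=masks(c); 
for mm,st,ce in blob((H>105)&(H<125)&(Sx>120)&(V>60),30): print("blue",st,ce)
E
```

```text
off [3.5 2.  2.9] [[-1.6 -3.1]
 [ 1.9 -0.5]
 [-2.5 -1.6]]
mark [-119.6  174.6  145.3] spout [-114.6  175.3  147.7] err rad [0.1 0.  0. ]
caddy corners fence frame [[   1.    -1. ]
 [   0.3 -182.2]
 [-179.6 -182.1]
 [-179.8   -0.9]]
blue [ 51 159  36  17 468] [ 71.  166.8]
blue [243 162  20  17  99] [252.9 169.9]
```

```bash
python3 - <<'E'
from meas import *
s=cap("side"); crop(s,285,235,120,95,6,"lid_end"); t0=cv2.imread("pics/top0.png"); cv2.imwrite("pics/rack_top.png",cv2.resize(t0[120:290,20:130],None,fx=3.5,fy=3.5))
print(ray(s,[(342.5,276)],42))
E
```

```text
[[ 558.4 -368.2   42. ]]
```

View pics/lid_end.png

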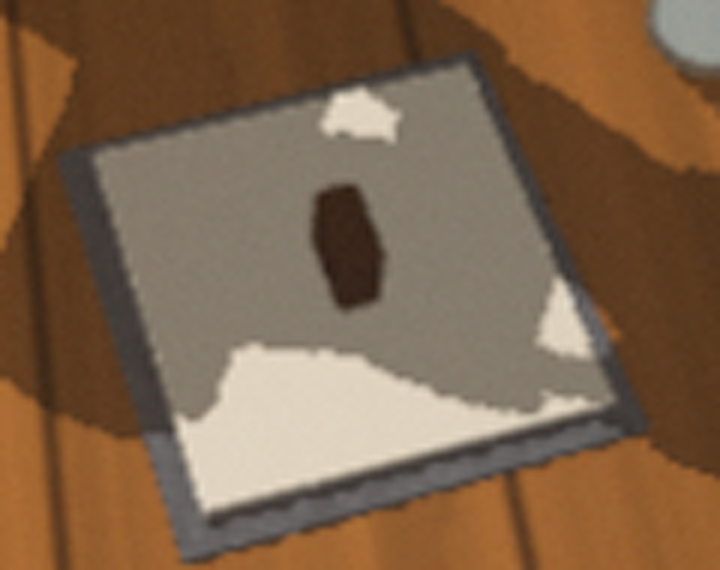

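View pics/rack_top.png

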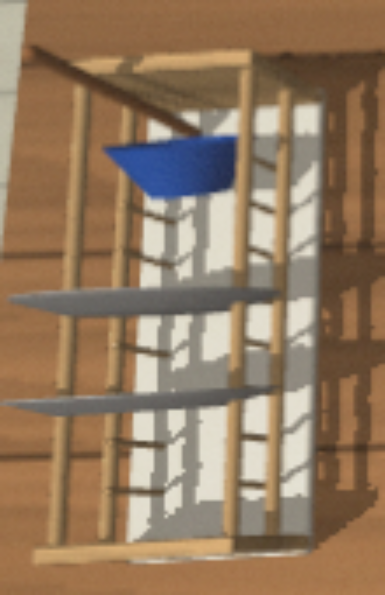

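The lid lies flat on the mat. The only other blue thing is a bowl in the rack, so the blue canister is absent. Handing in.

```bash
python3 -c "
from plant import bot
print(bot.close_job())"
```

```text
the job is handed in; nothing more can be done
None
```

The job is handed in at about 36 s of the 210 s allowed. My own checks showed everything within tolerance, but the simulator reports no verdict.

- **Lid:** I lifted it by the knob and laid it flat, knob up, on the mat. The gripper let go within about 1 mm of the measured mat centre. The last side view read the knob about 6 mm off; both are well within 35 mm.
- **Caddy:** I pushed it against both rails while empty. The last top view puts its corners within about 1 mm of both rails.
- **Canisters:** Green, red and yellow stand on their rings, 2–3.5 mm off centre. Their spouts are within about 0.1 rad of their marks (green is the furthest off). Yellow had been knocked aside partway through, so I found it again before picking it up.
- **Blue:** I found no blue canister. The only other blue things I saw were the mug, a bowl in the dish rack and boxes on the shelf behind.
- **Dishes and look-alikes:** I did not deliberately touch any of these. I did not measure the dishes or the tall canister again at the end, but nothing looked moved in the views.

**Measurements that disagreed:** The wrist camera read positions 4–7 mm off compared with the top view. I relied on the top view and on contact with the rails instead. One call was refused for a miscounted row and moved nothing.

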